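# Find the stamped parts crate and send it to the dispatch line

### The job

Two identical parts crates stand at the stop bar, and one of them has a stamp on its underside. Using the fingertips only, without lifting or carrying, tip first the crate on the robot's left and then the one on its right by about 65 degrees towards the robot against the stop bar, hold each there for a second so that its underside shows, and lower each gently back flat before going on. Then push the stamped crate away from the bar until it stands upright, squarely and centrally across the white dispatch line, leave the other crate in its place, do not disturb the things around, and finish clear of everything.

Things in the scene. Friction and masses are not known exactly. Their poses are not given: they have to be found in the camera images.
- crate_stamped: Grey open-topped plastic crate, 110 mm deep (its x), 130 wide (its y), 62 high, walls 4 mm, 0.35 to 0.7 kg, centre of mass about 12 mm up. A rubber insert with six bearings, all fixed, fills it to 28 mm up, the rest is empty. Origin: centre of the underside; z up, x away from the stop bar. Its underside bears the stamp, a white 102 mm ring with a cross in it. Stands left or right.
- crate_plain: Grey open-topped plastic crate, 110 mm deep (its x), 130 wide (its y), 62 high, walls 4 mm, 0.35 to 0.7 kg, centre of mass about 12 mm up. A rubber insert with six bearings, all fixed, fills it to 28 mm up, the rest is empty. Origin: centre of the underside; z up, x away from the stop bar. Its underside is plain. Stands left or right.
- crate_stamped_toe (a point): Middle of the lower near edge of the stamped crate (the edge next to the stop bar, 55 mm from its origin along its -x), about which it tips when its far wall is pulled towards the robot high up; the edge first slides the 4 to 8 mm to the bar. Tipped, it falls back flat by its own weight if let go, but goes over beyond about 75 degrees. This edge must stay down on the bench.
- crate_plain_toe (a point): The same point on the plain crate: middle of its lower near edge. Either crate slides easily on the bench when pushed low and slowly (about 50 mm/s), but pushed fast or near the rim it may tip forward and lift this edge.
- stop_bar: Aluminium bar fixed to the bench, 440 mm long (its y), 16 mm wide, 12 mm high. Origin: on the bench, under the middle of the length of its far face, which the crates are tipped against. Its x points away from the robot, its y to the robot's left, z up. The crate at its positive y is the left one. Fingertips that drag down a far wall jam the crate; let them creep up it.
- dispatch_line: Flat white painted line on the bench, 460 mm long (its y), 24 mm wide, with no height that matters, beyond the crates, 150 to 175 mm from the stop bar's far face. Origin: its middle, on the bench; its x points away from the robot, across the line, z up.
- spray_can: Upright blue can, 52 mm across, 150 mm high; origin at the centre of its underside. To the left of the crates. A bystander, to be left alone.
- oil_bottle: Upright small white bottle, 36 mm across, 85 mm high; origin at the centre of its underside. To the right of the crates. A bystander, to be left alone.
- spanner: Steel spanner lying flat, 150 mm long along its x; origin at the middle of its underside. To the right of the crates. A bystander, to be left alone.
Mind the look-alikes: they are no part of the job. Leave any red look-alike of the crate_plain alone.

How it is judged:
On the way, in this order (a step that is already met when the one before it is completed fails the run):
1. the left crate is tipped up past 57 degrees and held, the right one flat (((y of crate_stamped in the frame of stop_bar above 0 m and angle between crate_stamped's own z axis and vertical above 1 rad and angle between crate_plain's own z axis and vertical below 0.06 rad) or (y of crate_plain in the frame of stop_bar above 0 m and angle between crate_plain's own z axis and vertical above 1 rad and angle between crate_stamped's own z axis and vertical below 0.06 rad))), for 0.5 s.
2. the left crate is lowered flat again (angle between each of crate_stamped, crate_plain's own z axis and vertical below 0.06 rad), for 0.2 s.
3. the right crate is tipped up past 57 degrees and held, the left one flat (((y of crate_stamped in the frame of stop_bar below 0 m and angle between crate_stamped's own z axis and vertical above 1 rad and angle between crate_plain's own z axis and vertical below 0.06 rad) or (y of crate_plain in the frame of stop_bar below 0 m and angle between crate_plain's own z axis and vertical above 1 rad and angle between crate_stamped's own z axis and vertical below 0.06 rad))), for 0.5 s.
4. the right crate is lowered flat again (all of step 2), for 0.2 s.
5. the stamped crate stands on the dispatch line (x of crate_stamped in the frame of dispatch_line between -0.025 and 0.025 m and y of crate_stamped in the frame of dispatch_line between -0.22 and 0.22 m and angle between the x axis of crate_stamped and the x axis of dispatch_line, either way round below 0.26 rad and angle between crate_stamped's own z axis and vertical below 0.06 rad), for 0.2 s.
At the end, for the whole second after the job is handed in: The stamped crate stands flat across the dispatch line, its centre within 25 mm of the line's middle across it and within 220 mm along it, square to it within 15 degrees; the plain crate stands flat within 35 mm of where it began; both at rest (all of step 5 and angle between crate_plain's own z axis and vertical below 0.06 rad and distance of crate_plain from where it was at the start of the episode below 0.035 m and linear speed of each of crate_stamped, crate_plain below 0.01 m/s); the robot touches nothing.
It fails at once if a crate is lifted: its near lower edge leaves the bench by more than 20 mm (height (world z) of any of crate_stamped_toe, crate_plain_toe above 0.02 m).
It fails at once if a crate is tipped over (beyond 80 degrees) (angle between any of crate_stamped, crate_plain's own z axis and vertical above 1.4 rad).
It fails at once if a crate is dropped back or thrown about instead of lowered gently (turns faster than 4 rad/s) (angular speed of any of crate_stamped, crate_plain above 4 rad/s).
It fails at once if a bystander is moved by more than 20 mm (distance of any of spray_can, oil_bottle, spanner from where it was at the start of the episode above 0.02 m).
It also fails if it takes over 72 s, if anything falls off the work surface, if the arm or the gripper's body presses on something with over 40 N, if the wrist force passes 120 N, or if a joint passes its speed limit or range.

### The arm

A 7-joint arm with a two-finger parallel gripper is mounted at the origin on the work surface. World frame = base frame: x ahead of the robot, y to its left, z up, the work surface at z = 0. Lengths are in m, angles in rad, forces in N, time in s.
With the tool pointing down it reaches from about 0.425 to 0.975 m from the base axis. Payload 16.7 kg.
Tool frame: the origin (TCP) lies on the centre line of the jaws, within the pads' length; the fingertips stand 14 mm ahead of it and the grasp point (between the pads) lies 5 mm behind it; z points along the fingers, x is the direction in which the jaws open and shut, and the axes are right-handed (so a half turn about z gives the same grasp; the last joint's range is limited). The gripper opens to 85 mm and grips with 20 to 120 N. Pads are 22 mm wide; open, the fingers measure 114 mm over their backs; the gripper's body (76 mm by 85 mm) begins 54 mm behind the grasp point. The pads swing forward as they close: fully open they stand 13 mm farther back than shut.
Start: joints at [-1.433, 0.426, 0.074, 1.606, -0.034, 1.111, -0.067], TCP at [0.192, 0.647, 0.245] pointing down, gripper open.
Joint ranges: [-2.85, 2.85], [-0.5, 2.14], [-1.23, 1.37], [0.21, 2.46], [-1.02, 4.16], [0.16, 2.05], [-2.73, 2.73]. Speed limits (rad/s): [1.89, 1.89, 2.39, 2.39, 3.01, 3.01, 3.01].

### API

Orientations are given as a unit quaternion [x, y, z, w].
In Python, from cell import monitor, vision, ctrl gives the robot as it stands.
- The arm moves only by the shell command python3 -m creep 'ROWS' [FORCE]. ROWS is JSON, one flat list of numbers, 5 for each row, row after row: the closure, from 0 (fully open) to 1 (shut), then the shift along the tool's x, y, z in m, then the turn about the tool's z in units of 5 degrees (1.0 is 5 degrees). In form: [hand, tx, ty, tz, roll, hand, tx, ty, tz, roll, ...]. A call has 1 to 10 rows; each row shifts and turns the commanded pose from where the row before left it, along the tool's axes as they then stand; what a row does not reach is not made up. A row lasts 1/12 s, in which the tool goes at most 41.7 mm and 7.16 degrees, less where a joint would pass 70% of its speed; a pose out of reach is approached as far as the arm can. A call is refused whole if a number of a shift passes 0.0417 or a number of a turn 1, either way. A call with a gripper value outside its range is refused whole. The fingers move at their own pace and stop on an object; FORCE is the grip in N (left out, the last holds). Time passes only in rows, so rows that do not move let the fingers close. It gives the time, the measured TCP pose, the force and the opening at its end, in the units of the state.
- monitor.get_state(): the state, without advancing time (a new reading comes with each control period).
- vision.read_camera(name): name is "scene" or "top" or "wrist"; returns the picture (384x512x3 uint8, red, green, blue); there is no depth.
- vision.get_calibration(name): a dict with "camera_matrix" (3x3 intrinsics, pixels), "position" and "attitude" of the camera in the world; the wrist camera has in their place "tool_from_camera" (4x4, takes a point from camera to tool coordinates, whose origin is the TCP and whose axes are the tool frame's). Camera axes: x right, y down, z forward; pixel columns grow to the right and rows downward; lengths in m; the calibration is good to about 2 mm. The wrist camera is an equidistant fisheye: a pixel r from the principal point sees the ray r / f radians off the axis. A picture is of the moment at which its call begins: read the wrist's pose just before it. get_calibration takes no time and is no camera call.
- ctrl.finish_job(): hands the job in, once; it reports no verdict.
The state is a dict: "t": time; "q": joint angles; "joint_vel": joint speeds; "effort": joint torques, N m; "eef_pos": TCP position; "orientation": TCP orientation; "ft_force": force on the tool from outside, world axes, zero at the start; "ft_torque": the same for the moment, N m; "opening": finger opening in m.
Only numpy, scipy, OpenCV 4.12 (cv2) and the standard library are available. Lean on these libraries where they do the work, as an engineer would, in place of code of your own. Each camera call takes 0.05 s, during which the arm holds its last target.

## Working session

There is one attempt and no reset: what is moved stays moved. The work goes in short steps, Python scripts to look and compute and a shell command to move; the robot and the scene stay as the last step left them, time stands still between calls to the robot, and variables do not carry over. Pictures are saved under pics/ and viewed, and the job is handed in when it is done.

```bash
ls -la; mkdir -p pics; python3 - <<'E'
from cell import monitor, vision, ctrl
import cv2, numpy as np
s=monitor.get_state()
for k,v in s.items(): print(k,v)
for n in ["top","scene"]:
    im=vision.read_camera(n); cv2.imwrite(f"pics/{n}0.png",im[:,:,::-1]); 
for n in ["top","scene","wrist"]: print(n,vision.get_calibration(n))
E
```

```text
total 12
drwxr-xr-x  3 agent agent 4096 Dec  7 14:07 .
drwxr-xr-x 23 root  root  4096 Dec  7 14:07 ..
drwxr-xr-x  2 agent agent 4096 Dec  7 14:07 pics
t 0.0
q [-1.43247235  0.42676047  0.07387286  1.60659952 -0.03412566  1.11081454
 -0.0671152 ]
joint_vel [ 7.55845824e-04  7.92320928e-04 -3.41975429e-04 -1.28182425e-03
 -2.59924183e-05  1.04404676e-03 -3.01338446e-04]
effort [ 6.44591437e-04 -9.49829292e+01  3.76060769e+00 -4.63514829e+01
  1.90765673e-02  1.01349223e-02 -5.08797348e-05]
eef_pos [0.19153135 0.64684793 0.24459556]
orientation [ 8.01230512e-01  5.98355438e-01 -5.02633749e-04  4.28969159e-04]
ft_force [-0.35917435 -0.50634936 -0.17539519]
ft_torque [-0.01633932 -0.00678214 -0.00646057]
opening 0.08522468585778588
top {'camera_matrix': array([[416.29043681,   0.        , 255.83583699],
       [  0.        , 416.29043681, 188.50929142],
       [  0.        ,   0.        ,   1.        ]]), 'position': array([ 0.4865114 , -0.05519554,  1.07132986]), 'attitude': array([-0.69985424,  0.71374687, -0.01804342,  0.02106843])}
scene {'camera_matrix': array([[355.22505109,   0.        , 255.81741936],
       [  0.        , 355.22505109, 185.77362327],
       [  0.        ,   0.        ,   1.        ]]), 'position': array([1.20419816, 0.14291828, 0.7575749 ]), 'attitude': array([ 0.55848593,  0.73887639, -0.29860051, -0.23020182])}
wrist {'camera_matrix': array([[297.31863964,   0.        , 252.38367281],
       [  0.        , 297.31863964, 192.71575435],
       [  0.        ,   0.        ,   1.        ]]), 'tool_from_camera': array([[ 9.99999922e-01,  1.57200951e-04,  3.61035761e-04,
         7.70207060e-04],
       [-2.60182542e-04,  9.51984545e-01,  3.06145977e-01,
        -7.68092346e-02],
       [-2.95574026e-04, -3.06146047e-01,  9.51984512e-01,
        -1.28453220e-01],
       [ 0.00000000e+00,  0.00000000e+00,  0.00000000e+00,
         1.00000000e+00]])}
```

View pics/top0.png

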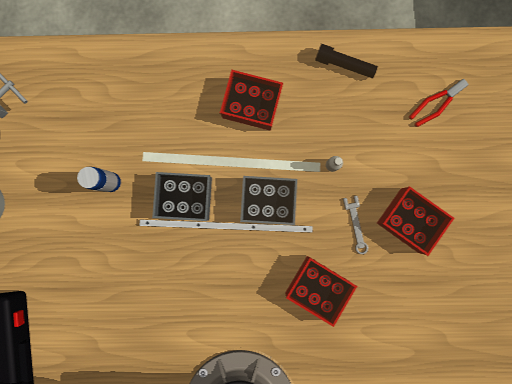

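View pics/scene0.png

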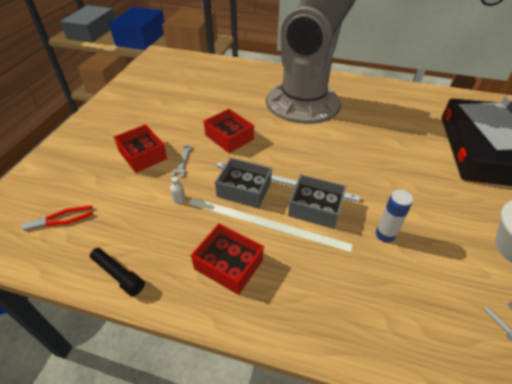

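```bash
python3 - <<'E'
import cv2
im=cv2.imread("pics/top0.png"); c=im[60:220,140:390]
cv2.imwrite("pics/top0c.png",cv2.resize(c,None,fx=3.2,fy=3.2,interpolation=cv2.INTER_CUBIC))
E
```

```text
(no output)
```

View pics/top0c.png

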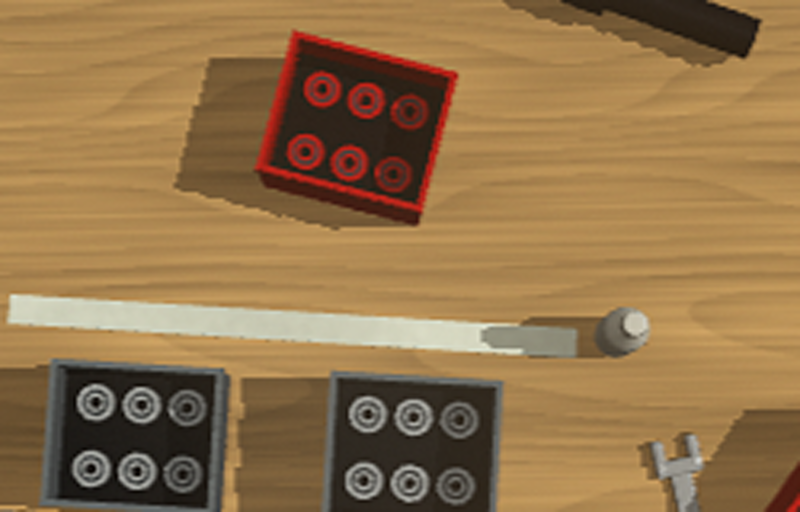

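The top view shows both grey crates at the bar: left at about (183,197) px and right at about (269,201) px. The line runs from (143,157) to (320,167), the can is at (97,180), the bottle at (335,163) and the spanner around (355,225). Next I'll enlarge the crates.

```bash
cat > h.py <<'E'
from cell import monitor, vision, ctrl
import numpy as np, cv2
from scipy.spatial.transform import Rotation as R
def ray(name,u,v,z=0.0):
    c=vision.get_calibration(name);K=c["camera_matrix"]
    d=R.from_quat(c["attitude"]).apply(np.linalg.solve(K,[u,v,1.0])); p=c["position"]
    return p+d*(z-p[2])/d[2]
def proj(name,P):
    c=vision.get_calibration(name);K=c["camera_matrix"]
    q=R.from_quat(c["attitude"]).inv().apply(np.atleast_2d(P)-c["position"])
    q=q@K.T
    return q[:,:2]/q[:,2:]
def crop(src,dst,u0,v0,u1,v1,f):
    im=cv2.imread(src)[v0:v1,u0:u1]; cv2.imwrite(dst,cv2.resize(im,None,fx=f,fy=f,interpolation=cv2.INTER_CUBIC))
def st():
    s=monitor.get_state();Rm=R.from_quat(s["orientation"]).as_matrix()
    print("t",round(s["t"],2),"p",s["eef_pos"].round(4) if hasattr(s["eef_pos"],"round") else s["eef_pos"]);print(Rm.round(3));print("F",np.round(s["ft_force"],1),"op",round(s["opening"],4),"q",np.round(s["q"],2))
    return s,Rm
E
python3 -c "
from h import *
crop('pics/top0.png','pics/top0d.png',130,150,330,240,4)"
```

```text
(no output)
```

View pics/top0d.png

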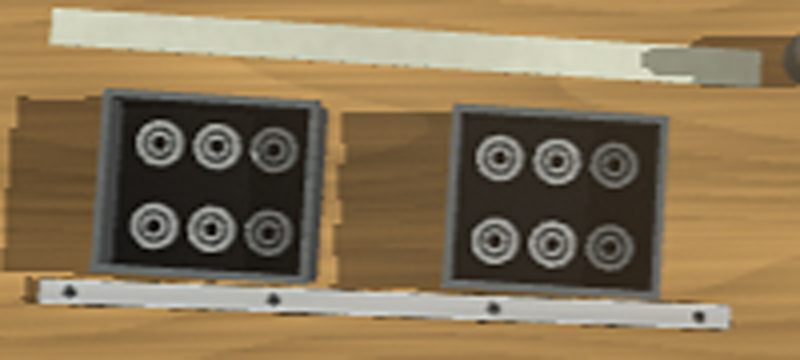

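```bash
python3 - <<'E'
from h import *
f=lambda x,y,z: ray("top",130+(x)/4-.375,150+y/4-.375,z)
def quad(n,pts,z):
    P=np.array([f(*p,z)[:2] for p in pts]);print(n,P.round(4).tolist(),"c",P.mean(0).round(4))
    FL,FR,NR,NL=P
    ay=(FL+NL-FR-NR)/2; ax=(FL+FR-NL-NR)/2
    print("  wid",np.linalg.norm(ay).round(4),"dep",np.linalg.norm(ax).round(4),"ang_y",np.degrees(np.arctan2(-ay[0],ay[1])).round(2),"ang_x",np.degrees(np.arctan2(ax[1],ax[0])).round(2))
quad("L",[(107,89),(321,101),(313,281),(93,271)],.062)
quad("R",[(455,104),(668,117),(658,296),(443,288)],.062)
quad("line",[(53,8),(760,52),(758,86),(50,44)],0)
quad("bar",[(41,280),(730,305),(728,329),(38,303)],.012)
for n,u,v,z in [("can top",90,178,.15),("bottle top",337,160,.085),("sp1",350,200,.0),("sp2",362,250,0)]: print(n,ray("top",u,v,z).round(3))
E
```

```text
L [[0.5878, 0.1901], [0.5779, 0.0598], [0.4687, 0.0661], [0.4774, 0.1993]] c [0.528  0.1288]
  wid 0.1321 dep 0.1101 ang_y -4.03 ang_x -4.03
R [[0.5744, -0.0217], [0.5639, -0.151], [0.4557, -0.1423], [0.463, -0.0125]] c [ 0.5143 -0.0819]
  wid 0.1298 dep 0.1102 ang_y -3.94 ang_x -4.68
line [[0.6475, 0.2399], [0.6096, -0.2173], [0.5876, -0.2154], [0.624, 0.2419]] c [0.6172 0.0123]
  wid 0.4588 dep 0.0228 ang_y -4.65 ang_x -4.98
bar [[0.4719, 0.245], [0.4476, -0.192], [0.4325, -0.1903], [0.4573, 0.2469]] c [0.4523 0.0274]
  wid 0.4378 dep 0.0149 ang_y -3.22 ang_x -7.0
can top [0.568 0.317 0.15 ]
bottle top [ 0.605 -0.246  0.085]
sp1 [ 0.512 -0.293  0.   ]
sp2 [ 0.383 -0.319  0.   ]
```

```bash
python3 -m creep '[0.3,0,0,0,-0.9, 0.3,0,0,0,-0.8, 0.3,0,0,0,-0.8, 0.3,-0.0243,0.024,0,0, 0.3,-0.0243,0.024,0,0, 0.3,-0.0243,0.024,0,0, 0.3,-0.0243,0.024,0,0, 0.3,-0.0243,0.024,0,0, 0.3,-0.0243,0.024,0,0, 0.3,-0.0243,0.024,0,0]' 40; python3 -m creep '[0.3,-0.0243,0.024,0,0, 0.3,-0.0243,0.024,0,0, 0.3,-0.0243,0.024,0,0, 0.3,-0.0243,0.024,0,0, 0.3,-0.0243,0.024,0,0, 0.3,-0.0243,0.024,0,0, 0.3,-0.0243,0.024,0,0, 0.3,-0.0243,0.024,0,0, 0.3,-0.0243,0.024,0,0, 0.3,-0.0243,0.024,0,0]'; python3 -c "
from h import *
st()"
```

```text
t: 0.93
eef_pos: [0.3481, 0.4642, 0.2451]
orientation: [0.731, 0.682, -0.0, 0.0]
ft_force: [0.3, 1.3, -0.2]
opening: 0.0598
t: 1.77
eef_pos: [0.5705, 0.2052, 0.2451]
orientation: [0.731, 0.682, -0.0, -0.0]
ft_force: [0.4, 0.8, -0.5]
opening: 0.0598
t 1.77 p [0.5705 0.2052 0.2451]
[[ 0.069  0.998 -0.   ]
 [ 0.998 -0.069 -0.   ]
 [-0.    -0.    -1.   ]]
F [ 0.4  0.8 -0.5] op 0.0598 q [-0.67  0.32  0.27  1.78 -0.1   1.06  1.14]
```

```bash
python3 -m creep '[0.3,-0.0243,0.024,0,0, 0.3,-0.0243,0.024,0,0, 0.3,-0.0243,0.024,0,0, 0.3,0,0,0.02,0, 0.3,0,0,0.025,0, 0.3,0,0,0.03,0, 0.3,0,0,0.03,0, 0.3,0,0,0.03,0, 0.3,0,0,0.025,0, 0.3,0,0,0.015,0]'; python3 -m creep '[0.3,0,0,0,0,0.3,0,0,0,0]'; python3 -c "
from h import *
st()
for n in ['wrist','top']: cv2.imwrite(f'pics/{n}1.png',vision.read_camera(n)[:,:,::-1])
"
```

```text
t: 2.6
eef_pos: [0.635, 0.1286, 0.067]
orientation: [0.731, 0.682, -0.002, -0.001]
ft_force: [-0.3, 0.3, 0.1]
opening: 0.06
t: 2.77
eef_pos: [0.6362, 0.1287, 0.0698]
orientation: [0.731, 0.682, -0.001, -0.0]
ft_force: [-0.3, -0.2, 1.5]
opening: 0.06
t 2.77 p [0.6362 0.1287 0.0698]
[[ 0.07   0.998 -0.002]
 [ 0.998 -0.07  -0.001]
 [-0.001 -0.002 -1.   ]]
F [-0.3 -0.2  1.5] op 0.06 q [-0.48  0.59  0.25  1.81 -0.2   0.77  1.37]
```

View pics/wrist1.png

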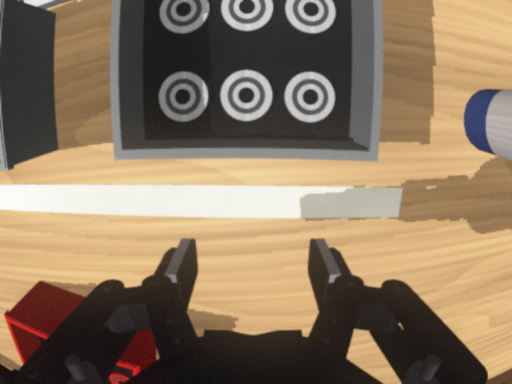

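View pics/top1.png

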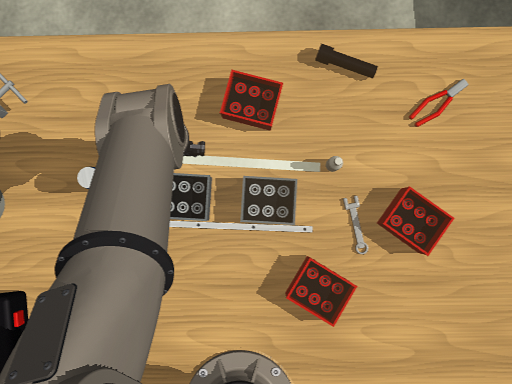

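The wrist view shows the left crate's far rim between (115,158) and (378,160) px, and the fingertips near (190,240) and (318,240) px. Both are centred on the crate.

```bash
cat >> h.py <<'E'
def wray(u,v):
    c=vision.get_calibration("wrist");K=c["camera_matrix"];T=c["tool_from_camera"]
    a=np.array([u-K[0,2],v-K[1,2]]);r=np.hypot(*a);th=r/K[0,0]
    d=np.array([*(a/r*np.sin(th)),np.cos(th)])
    return T[:3,3],T[:3,:3]@d
def wpt(u,v,z,s):
    o,d=wray(u,v);Rm=R.from_quat(s["orientation"]).as_matrix()
    o=Rm@o+np.array(s["eef_pos"]);d=Rm@d
    return o+d*(z-o[2])/d[2]
E
python3 - <<'E'
from h import *
s=monitor.get_state()
for p in [(115,158),(378,160),(383,0),(113,0)]: print(p,wpt(*p,.062,s).round(4))
for p in [(190,240),(318,240),(197,240),(310,240)]:
    o,d=wray(*p); 
    for y in (-.011,): k=(y-o[1])/d[1]; print(p,(o+d*k).round(4))
    k=(np.sign(d[0])*.03-o[0])/d[0]; print("  x.03",(o+d*k).round(4))
for p in [(0,184),(402,187),(400,218),(300,218)]: print("line",wpt(*p,0,s).round(4))
E
python3 -c "
from h import *
crop('pics/wrist1.png','pics/wrist1c.png',140,200,370,370,3.4)"
```

```text
(115, 158) [0.5818 0.0635 0.062 ]
(378, 160) [0.5922 0.1958 0.062 ]
(383, 0) [0.5107 0.2024 0.062 ]
(113, 0) [0.5005 0.07   0.062 ]
(190, 240) [-0.0301 -0.011   0.    ]
  x.03 [-0.03   -0.0112 -0.0004]
(318, 240) [ 0.0327 -0.011  -0.    ]
  x.03 [ 0.03   -0.0165 -0.0108]
(197, 240) [-0.0266 -0.011   0.0002]
  x.03 [-0.03   -0.0028  0.0163]
(310, 240) [ 0.0287 -0.011   0.0001]
  x.03 [ 0.03   -0.008   0.0061]
line [ 0.6001 -0.104  -0.    ]
line [0.6284 0.2453 0.    ]
line [ 0.6544  0.2463 -0.    ]
line [0.647  0.1639 0.    ]
```

View pics/wrist1c.png

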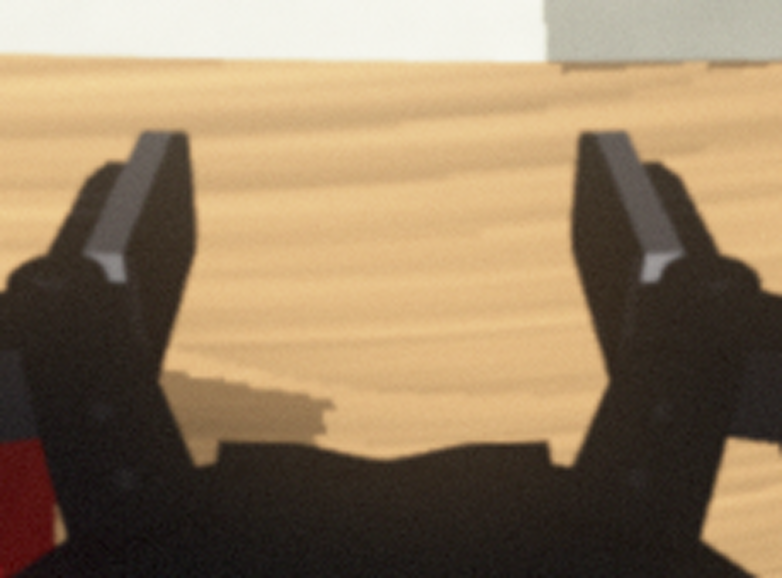

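```bash
python3 -m creep '[0.3,0,0,0.01,0,0.3,0,0,0.015,0,0.3,0,0,0.014,0,0.3,0,0,0.008,0,0.3,0,0,0.003,0,0.3,0,0,0,0,0.3,0,0,0,0]'; python3 -m creep '[0.3,0,0,0.002,0,0.3,0,0,0.002,0,0.3,0,0,0,0]';python3 -m creep '[0.3,0,0,0.002,0,0.3,0,0,0.002,0,0.3,0,0,0,0]'
```

```text
t: 3.45
eef_pos: [0.6368, 0.1289, 0.0205]
orientation: [0.731, 0.682, 0.0, 0.0]
ft_force: [0.3, 0.1, 0.5]
opening: 0.0598
t: 3.7
eef_pos: [0.6366, 0.129, 0.0163]
orientation: [0.731, 0.682, 0.0, 0.0]
ft_force: [-0.0, -0.0, -0.2]
opening: 0.0598
t: 3.95
eef_pos: [0.6364, 0.1289, 0.0119]
orientation: [0.731, 0.682, -0.0, -0.0]
ft_force: [-1.0, 1.2, -0.8]
opening: 0.0598
```

```bash
python3 -m creep '[0.3,0,0,0.002,0,0.3,0,0,0.001,0,0.3,0,0,0,0]'; python3 -m creep '[0.3,0,0,0.001,0,0.3,0,0,0.001,0,0.3,0,0,0,0]'
```

```text
t: 4.2
eef_pos: [0.6366, 0.1289, 0.0092]
orientation: [0.731, 0.682, -0.0, -0.0]
ft_force: [0.8, -0.3, -0.2]
opening: 0.0597
t: 4.45
eef_pos: [0.6367, 0.129, 0.009]
orientation: [0.731, 0.682, 0.0, -0.0]
ft_force: [-11.5, -1.4, 29.4]
opening: 0.0599
```

```bash
python3 -m creep '[0.3,0,0,-0.006,0,0.3,-0.001,0,-0.014,0,0.3,-0.002,0,-0.014,0,0.3,-0.002,0,-0.01,0,0.3,0,-0.005,-0.004,0,0.3,0,-0.01,0,0,0.3,0,-0.01,0,0,0.3,0,-0.005,0,0,0.3,0,-0.001,0,0,0.3,0,0,0,0]'; python3 -c "
from h import *
s,_=st()
cv2.imwrite('pics/wrist2.png',vision.read_camera('wrist')[:,:,::-1])
"
```

```text
t: 5.28
eef_pos: [0.6046, 0.1263, 0.055]
orientation: [0.731, 0.682, -0.0, -0.0]
ft_force: [0.9, 0.4, 0.9]
opening: 0.0595
t 5.28 p [0.6046 0.1263 0.055 ]
[[ 0.069  0.998 -0.001]
 [ 0.998 -0.069 -0.   ]
 [-0.    -0.001 -1.   ]]
F [0.9 0.4 0.9] op 0.0595 q [-0.49  0.57  0.24  1.89 -0.2   0.71  1.37]
```

View pics/wrist2.png

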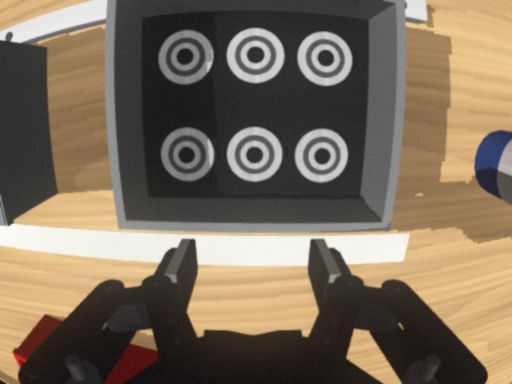

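The wrist view shows the rim just short of the tips: the rim edge is at v≈230 and the tips at v≈239.

```bash
python3 - <<'E'
from h import *
s=monitor.get_state()
Rm=R.from_quat(s["orientation"]).as_matrix()
for p in [(120,231),(385,230),(250,233)]:
    P=wpt(*p,.062,s); print(P.round(4),"tool",(Rm.T@(P-s["eef_pos"])).round(4))
for y in (.0661,.126,.1993): print("barface",y, .4476+(y+.192)*(.0243/.437))
E
```

```text
[0.5827 0.064  0.062 ] tool [-0.0637 -0.0181 -0.0069]
[0.591  0.1921 0.062 ] tool [ 0.0647 -0.0186 -0.0069]
[0.5867 0.127  0.062 ] tool [-0.0006 -0.0185 -0.0069]
barface 0.0661 0.46195201372997713
barface 0.126 0.4652828375286041
barface 0.1993 0.4693587871853547
```

```bash
python3 -m creep '[0.3,0,-0.003,0,0,0.3,0,-0.003,0,0,0.3,0,-0.002,0,0,0.3,0,-0.002,0,0,0.3,0,-0.002,0,0,0.3,0,-0.001,0,0]'; python3 -m creep '[0.3,0,-0.0005,0,0,0.3,0,-0.0005,0,0]' ; python3 -c "
from h import *
s,_=st()
cv2.imwrite('pics/wrist3.png',vision.read_camera('wrist')[:,:,::-1])
"
```

```text
t: 5.83
eef_pos: [0.5923, 0.127, 0.0554]
orientation: [0.731, 0.682, 0.0, 0.0]
ft_force: [1.9, 0.9, -1.1]
opening: 0.0599
t: 6.0
eef_pos: [0.5915, 0.1271, 0.0554]
orientation: [0.731, 0.682, 0.0, 0.0]
ft_force: [2.7, 0.2, -1.4]
opening: 0.0598
t 6.0 p [0.5915 0.1271 0.0554]
[[ 0.07   0.998  0.   ]
 [ 0.998 -0.07  -0.   ]
 [-0.     0.    -1.   ]]
F [ 2.7  0.2 -1.4] op 0.0598 q [-0.51  0.55  0.24  1.92 -0.2   0.69  1.36]
```

View pics/wrist3.png

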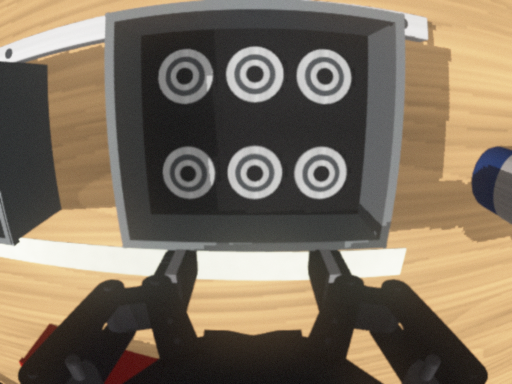

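In contact: the rim edge at v≈247 overlaps the tips. Creeping on until the bar is felt.

```bash
for i in 1; do python3 -m creep '[0.3,0,-0.001,0,0,0.3,0,-0.001,0,0]'; done;  python3 -m creep '[0.3,0,-0.001,0,0,0.3,0,-0.0005,0,0]'
```

```text
t: 6.22
eef_pos: [0.5895, 0.1272, 0.0554]
orientation: [0.731, 0.682, 0.0, 0.0]
ft_force: [2.4, 0.0, -0.4]
opening: 0.06
t: 6.38
eef_pos: [0.5889, 0.1275, 0.0558]
orientation: [0.731, 0.682, 0.001, 0.001]
ft_force: [7.6, 0.6, 0.1]
opening: 0.0595
```

```bash
python3 - <<'E'
import numpy as np
def P(th,s): t=np.radians(th); return np.array([110*np.cos(t)-s*np.sin(t),110*np.sin(t)+s*np.cos(t)])
ths=np.array([0,.6,1.6,3,4.6,6.3,8,9.7,11.4,13.1,14.8]+list(np.linspace(16.5,65,30)))
s=46.4+7*ths/65
p=np.array([P(a,b) for a,b in zip(ths,s)]); d=np.diff(p,axis=0)
for i,r in enumerate(d): print(i+1,ths[i+1].round(1),r.round(2),p[i+1].round(1))
E
```

```text
1 0.6 [-0.49  1.21] [109.5  47.6]
2 1.6 [-0.85  2.01] [108.7  49.6]
3 3.0 [-1.25  2.79] [107.4  52.4]
4 4.6 [-1.52  3.15] [105.9  55.6]
5 6.3 [-1.72  3.3 ] [104.2  58.9]
6 8.0 [-1.82  3.25] [102.4  62.1]
7 9.7 [-1.92  3.19] [100.4  65.3]
8 11.4 [-2.02  3.13] [98.4 68.4]
9 13.1 [-2.11  3.07] [96.3 71.5]
10 14.8 [-2.21  3.  ] [94.1 74.5]
11 16.5 [-2.3   2.93] [91.8 77.4]
12 18.2 [-2.36  2.82] [89.4 80.3]
13 19.8 [-2.44  2.75] [87. 83.]
14 21.5 [-2.53  2.67] [84.5 85.7]
15 23.2 [-2.61  2.59] [81.9 88.3]
16 24.9 [-2.69  2.51] [79.2 90.8]
17 26.5 [-2.76  2.43] [76.4 93.2]
18 28.2 [-2.84  2.35] [73.6 95.6]
19 29.9 [-2.91  2.26] [70.7 97.8]
20 31.6 [-2.98  2.17] [ 67.7 100. ]
21 33.2 [-3.05  2.08] [ 64.6 102.1]
22 34.9 [-3.11  1.99] [ 61.5 104.1]
23 36.6 [-3.17  1.9 ] [ 58.4 106. ]
24 38.2 [-3.23  1.8 ] [ 55.1 107.8]
25 39.9 [-3.28  1.7 ] [ 51.8 109.5]
26 41.6 [-3.34  1.6 ] [ 48.5 111.1]
27 43.3 [-3.39  1.5 ] [ 45.1 112.6]
28 44.9 [-3.43  1.4 ] [ 41.7 114. ]
29 46.6 [-3.47  1.29] [ 38.2 115.3]
30 48.3 [-3.51  1.19] [ 34.7 116.4]
31 49.9 [-3.55  1.08] [ 31.1 117.5]
32 51.6 [-3.58  0.97] [ 27.6 118.5]
33 53.3 [-3.61  0.86] [ 23.9 119.4]
34 55.0 [-3.64  0.75] [ 20.3 120.1]
35 56.6 [-3.66  0.64] [ 16.6 120.7]
36 58.3 [-3.68  0.53] [ 13.  121.3]
37 60.0 [-3.7   0.42] [  9.3 121.7]
38 61.7 [-3.71  0.3 ] [  5.5 122. ]
39 63.3 [-3.72  0.19] [  1.8 122.2]
40 65.0 [-3.73  0.08] [ -1.9 122.3]
```

```bash
python3 -m creep '[0.3,0,-0.0005,-0.0012,0,0.3,0,-0.001,-0.002,0,0.3,0,-0.0013,-0.0028,0,0.3,0,-0.0015,-0.0031,0,0.3,0,-0.0017,-0.0033,0,0.3,0,-0.0018,-0.0032,0]'; python3 -c "
from h import *
s,_=st()
cv2.imwrite('pics/wrist4.png',vision.read_camera('wrist')[:,:,::-1])
cv2.imwrite('pics/scene4.png',vision.read_camera('scene')[:,:,::-1])
crop('pics/scene4.png','pics/scene4c.png',180,110,440,300,3)
"
```

```text
t: 6.88
eef_pos: [0.5813, 0.1283, 0.0717]
orientation: [0.731, 0.682, 0.001, 0.001]
ft_force: [7.7, 1.6, 1.6]
opening: 0.0599
t 6.88 p [0.5813 0.1283 0.0717]
[[ 0.069  0.998  0.003]
 [ 0.998 -0.069  0.001]
 [ 0.001  0.003 -1.   ]]
F [7.7 1.6 1.6] op 0.0599 q [-0.52  0.52  0.25  1.94 -0.19  0.71  1.34]
```

View pics/wrist4.png

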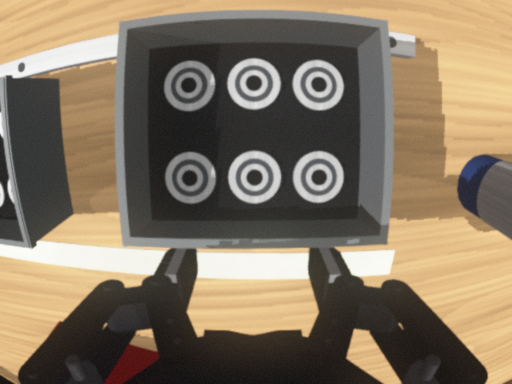

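View pics/scene4c.png

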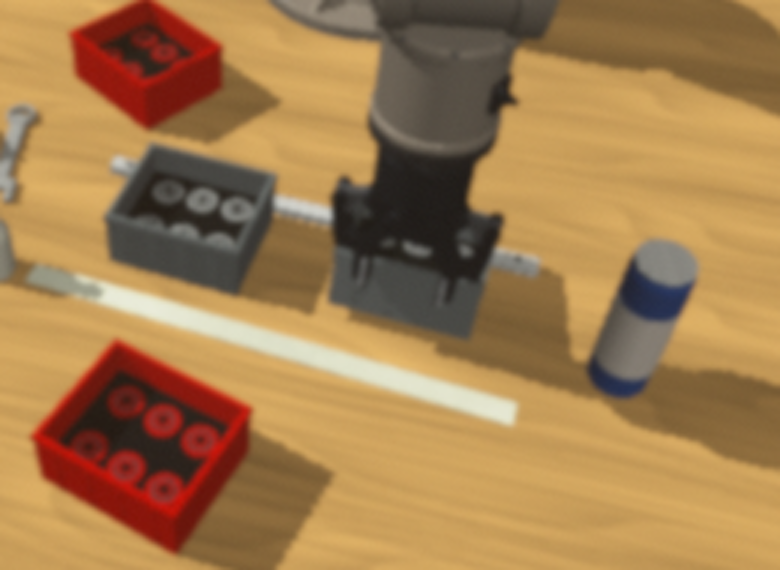

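The scene crop shows the left crate's far side lifted at about (400,290), with the tips still on the wall. Carrying on along the arc.

```bash
python3 -m creep '[0.3,0,-0.0019,-0.0032,0,0.3,0,-0.002,-0.0031,0,0.3,0,-0.0021,-0.0031,0,0.3,0,-0.0022,-0.003,0,0.3,0,-0.0023,-0.0029,0,0.3,0,-0.0024,-0.0028,0,0.3,0,-0.0024,-0.0027,0]'; python3 -c "
from h import *
s,_=st()
cv2.imwrite('pics/scene5.png',vision.read_camera('scene')[:,:,::-1])
crop('pics/scene5.png','pics/scene5c.png',270,140,370,240,6)
"
```

```text
t: 7.57
eef_pos: [0.5665, 0.1293, 0.0928]
orientation: [0.731, 0.682, 0.002, 0.001]
ft_force: [8.7, 0.5, 4.1]
opening: 0.0594
t 7.57 p [0.5665 0.1293 0.0928]
[[ 0.069  0.998  0.004]
 [ 0.998 -0.069  0.001]
 [ 0.001  0.004 -1.   ]]
F [8.7 0.5 4.1] op 0.0594 q [-0.54  0.47  0.26  1.96 -0.17  0.73  1.32]
```

View pics/scene5c.png

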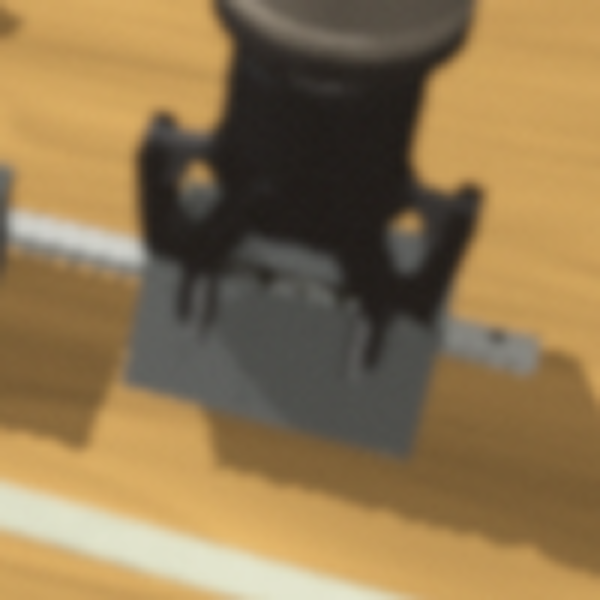

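The far lower edge is up, running from (125,380) to (410,455) in the crop, and the crate is square. The pose matches the plan. Continuing.

```bash
python3 -m creep '[0.3,0,-0.0025,-0.0027,0,0.3,0,-0.0026,-0.0026,0,0.3,0,-0.0027,-0.0025,0,0.3,0,-0.0028,-0.0024,0,0.3,0,-0.0028,-0.0023,0,0.3,0,-0.0029,-0.0023,0,0.3,0,-0.003,-0.0022,0,0.3,0,-0.003,-0.0021,0,0.3,0,-0.0031,-0.002,0,0.3,0,-0.0032,-0.0019,0]'; python3 -c "
from h import *
s,_=st()
cv2.imwrite('pics/scene6.png',vision.read_camera('scene')[:,:,::-1])
crop('pics/scene6.png','pics/scene6c.png',270,140,370,240,6)
"
```

```text
t: 8.45
eef_pos: [0.5384, 0.1311, 0.1162]
orientation: [0.731, 0.682, 0.002, 0.001]
ft_force: [9.3, -1.5, 10.3]
opening: 0.0598
t 8.45 p [0.5384 0.1311 0.1162]
[[ 0.07   0.998  0.005]
 [ 0.998 -0.07   0.001]
 [ 0.001  0.005 -1.   ]]
F [ 9.3 -1.5 10.3] op 0.0598 q [-0.58  0.39  0.27  2.01 -0.15  0.75  1.29]
```

View pics/scene6c.png

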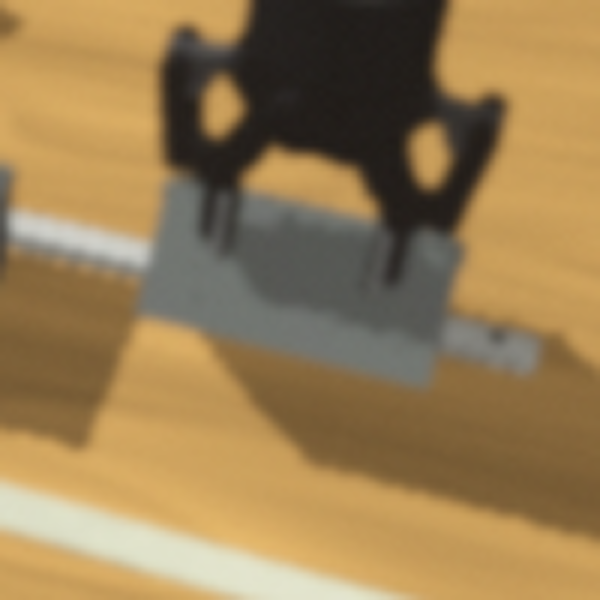

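```bash
cat >> h.py <<'E'
def fit(px, cx, cy, yaw, cam="scene"):
    # px: BL(left image=-y) bottom-far right.., order: bottom(-y), bottom(+y), rim(-y), rim(+y) of far wall; fit theta, toe shift
    from scipy.optimize import least_squares
    L=np.array([[.110,-.065,0],[.110,.065,0],[.110,-.065,.062],[.110,.065,.062]])
    def f(p):
        th,x,y,yw=p
        W=R.from_euler('z',yw).apply(R.from_euler('y',-th).apply(L))+[x,y,0]
        return (proj(cam,W)-px).ravel()
    r=least_squares(f,[.8,cx,cy,yaw]); return np.degrees(r.x[0]),r.x[1:3],np.degrees(r.x[3]),np.abs(r.fun).max()
E
python3 - <<'E'
from h import *
px=np.array([[140,315],[430,388],[168,180],[462,245]])/6+[270,140]-.42
print(fit(px,.466,.13,-.06))
E
```

```text
(np.float64(36.647421908352754), array([0.46341681, 0.13508705]), np.float64(-2.6926954990902385), np.float64(0.4202900181487905))
```

The fit gives a tilt of 36.6°, as planned. Next rows.

```bash
python3 -m creep '[0.3,0,-0.0033,-0.0019,0,0.3,0,-0.0033,-0.0018,0,0.3,0,-0.0034,-0.0017,0,0.3,0,-0.0034,-0.0016,0,0.3,0,-0.0035,-0.0015,0,0.3,0,-0.0035,-0.0014,0,0.3,0,-0.0036,-0.0013,0,0.3,0,-0.0036,-0.0012,0,0.3,0,-0.0036,-0.0011,0,0.3,0,-0.0036,-0.0009,0]'; python3 -c "
from h import *
s,_=st()
cv2.imwrite('pics/scene7.png',vision.read_camera('scene')[:,:,::-1])
crop('pics/scene7.png','pics/scene7c.png',270,130,370,230,6)
"
```

```text
t: 9.33
eef_pos: [0.5036, 0.1334, 0.1309]
orientation: [0.731, 0.682, 0.002, 0.001]
ft_force: [5.5, -3.2, 18.5]
opening: 0.0598
t 9.33 p [0.5036 0.1334 0.1309]
[[ 0.07   0.998  0.005]
 [ 0.998 -0.07   0.001]
 [ 0.001  0.005 -1.   ]]
F [ 5.5 -3.2 18.5] op 0.0598 q [-0.62  0.32  0.28  2.07 -0.13  0.76  1.24]
```

View pics/scene7c.png

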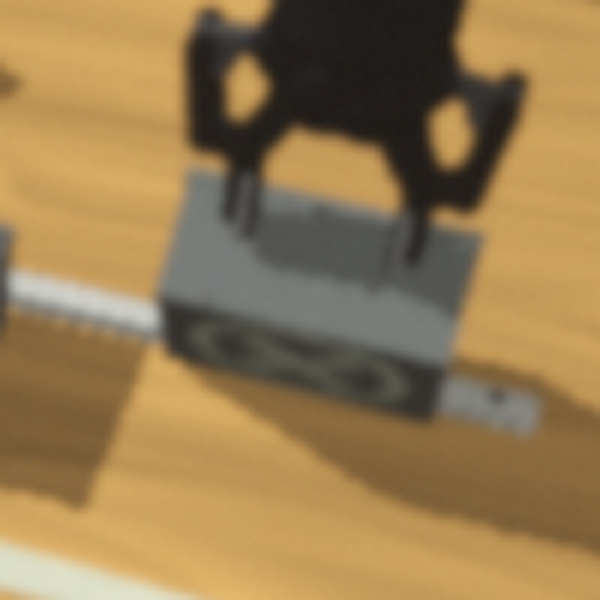

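The stamp's ring and cross show on the left crate. The force is growing, so I'll check the tilt.

```bash
python3 - <<'E'
from h import *
px=np.array([[163,297],[443,362],[190,170],[483,236]])/6+[270,130]-.42
print(fit(px,.466,.13,-.06))
s=monitor.get_state(); p=np.array(s["eef_pos"])
# tip near edge location in toe frame
for th in (52,53,54,55):
  for toe in (.4634,.466):
    t=np.radians(th); v=np.array([(p[0]-.011-toe),p[2]-.009]); print(th,toe,"n",(v@[np.cos(t),np.sin(t)]).round(4),"s",(v@[-np.sin(t),np.cos(t)]).round(4))
E
```

```text
(np.float64(33.05807970108427), array([0.40300965, 0.13756246]), np.float64(-3.2749615044351064), np.float64(0.9227767975069128))
52 0.4634 n 0.1138 s 0.0525
52 0.466 n 0.1122 s 0.0545
53 0.4634 n 0.1147 s 0.0505
53 0.466 n 0.1131 s 0.0526
54 0.4634 n 0.1156 s 0.0485
54 0.466 n 0.114 s 0.0506
55 0.4634 n 0.1164 s 0.0465
55 0.466 n 0.1149 s 0.0486
```

```bash
python3 - <<'E'
from h import *
from scipy.optimize import least_squares
px=np.array([[163,297],[443,362],[190,170],[483,236],[163,350],[433,420]])/6+[270,130]-.42
L=np.array([[.110,-.065,0],[.110,.065,0],[.110,-.065,.062],[.110,.065,.062],[0,-.065,0],[0,.065,0]])
def W(p): return R.from_euler('z',p[3]).apply(R.from_euler('y',-p[0]).apply(L))+[p[1],p[2],0]
f=lambda p:(proj("scene",W(p))-px).ravel()
r=least_squares(f,[.9,.466,.13,-.06]);print(np.degrees(r.x[0]),r.x[1:3],np.degrees(r.x[3]),r.fun.round(1))
for x in (.4634,.466):
    g=lambda q:f([q[0],x,q[1],q[2]]);r=least_squares(g,[.9,.13,-.06]);print(x,np.degrees(r.x[0]),r.fun.round(1))
s=monitor.get_state(); p=np.array(s["eef_pos"])
for th in (47,48,49,50,51):
    t=np.radians(th); v=np.array([(p[0]-.011-.465)/.998,p[2]-.009]); print(th,"n",(v@[np.cos(t),np.sin(t)]).round(4),"s",(v@[-np.sin(t),np.cos(t)]).round(4))
E
```

```text
58.18320734065017 [0.47139733 0.13490756] -3.272443487126752 [-1.3 -0.1  0.9  0.8  0.1 -0.5 -0.3 -0.6  0.9  0.6 -0.2 -0.3]
0.4634 55.018238625631845 [-1.2  0.1  0.7  0.9  0.1 -0.6 -0.3 -0.8  1.4 -1.3  0.1 -2.3]
0.466 56.03787994656252 [-1.3  0.   0.8  0.9  0.1 -0.6 -0.3 -0.7  1.3 -0.7  0.  -1.6]
47 n 0.1077 s 0.0633
48 n 0.1088 s 0.0615
49 n 0.1099 s 0.0595
50 n 0.1109 s 0.0576
51 n 0.1119 s 0.0557
```

```bash
python3 - <<'E'
from h import *
s=monitor.get_state(); p=np.array(s["eef_pos"]);Rm=R.from_quat(s["orientation"]).as_matrix()
for x in (-.035,.035):
  for y in (-.011,.011):
    P=p+Rm@[x,y,.009]; print(x,y,((proj("scene",P)[0]+.42-[270,130])*6).round(0))
L=np.array([[.110,-.065,0],[.110,.065,0],[.110,-.065,.062],[.110,.065,.062],[0,-.065,0],[0,.065,0]])
for th in (50,53,56):
  print(th,((proj("scene",R.from_euler('z',-3.3,degrees=True).apply(R.from_euler('y',-np.radians(th)).apply(L))+[.466,.134,0])+.42-[270,130])*6).round(0).tolist())
E
python3 -c "
from h import *
crop('pics/scene7.png','pics/scene7d.png',290,150,355,205,12)"
```

```text
-0.035 -0.011 [249. 210.]
-0.035 0.011 [237. 242.]
0.035 -0.011 [406. 248.]
0.035 0.011 [396. 280.]
50 [[146.0, 322.0], [439.0, 392.0], [181.0, 187.0], [473.0, 254.0], [169.0, 346.0], [431.0, 410.0]]
53 [[150.0, 309.0], [442.0, 380.0], [185.0, 176.0], [476.0, 242.0], [169.0, 346.0], [431.0, 410.0]]
56 [[153.0, 297.0], [445.0, 367.0], [188.0, 166.0], [479.0, 232.0], [169.0, 346.0], [431.0, 410.0]]
```

View pics/scene7d.png

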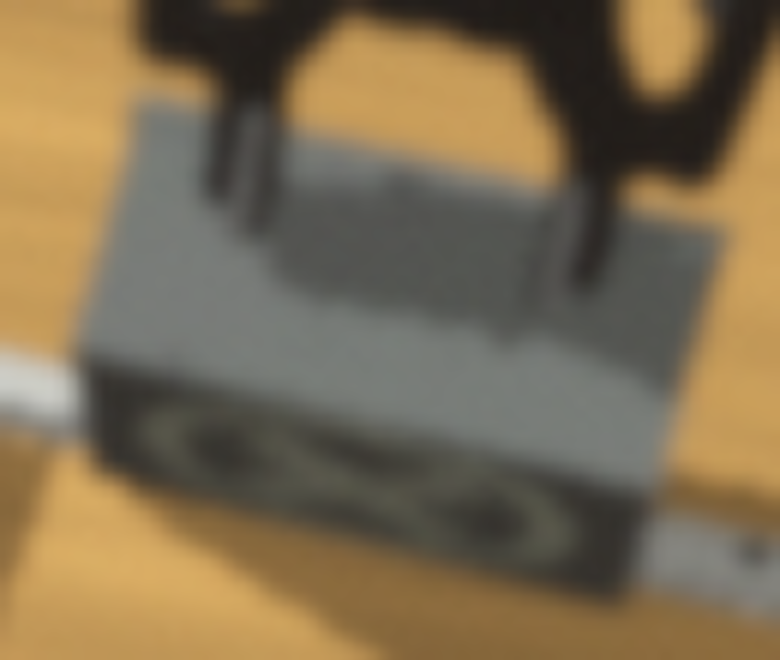

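```bash
python3 -m creep '[0.3,0,-0.0034,-0.0008,0,0.3,0,-0.0034,-0.0007,0,0.3,0,-0.0034,-0.0006,0,0.3,0,-0.0034,-0.0005,0]'; python3 -c "
from h import *
s,_=st()
cv2.imwrite('pics/scene8.png',vision.read_camera('scene')[:,:,::-1])
crop('pics/scene8.png','pics/scene8c.png',280,140,355,205,10)
"
```

```text
t: 9.72
eef_pos: [0.4899, 0.1343, 0.1335]
orientation: [0.731, 0.682, 0.002, 0.001]
ft_force: [3.7, -3.9, 21.8]
opening: 0.0597
t 9.72 p [0.4899 0.1343 0.1335]
[[ 0.07   0.998  0.004]
 [ 0.998 -0.07   0.001]
 [ 0.001  0.004 -1.   ]]
F [ 3.7 -3.9 21.8] op 0.0597 q [-0.63  0.3   0.28  2.1  -0.12  0.76  1.22]
```

View pics/scene8c.png

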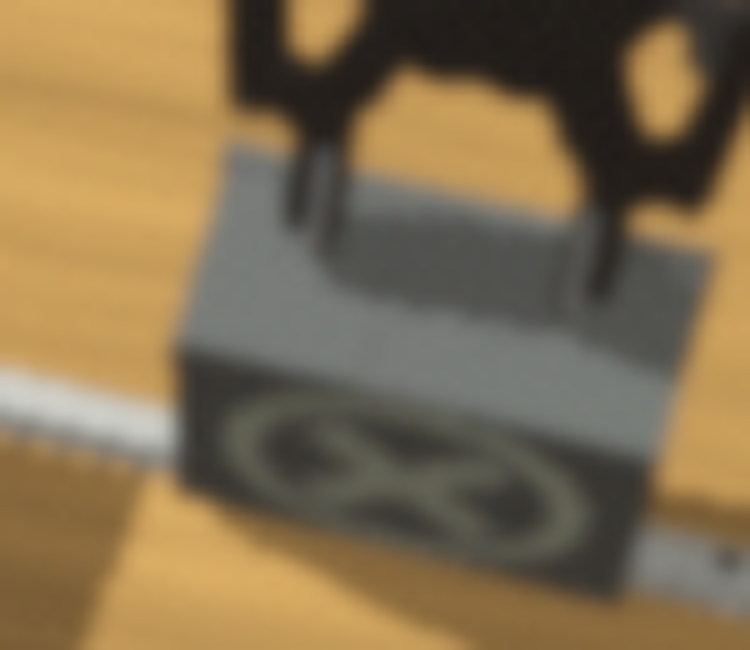

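```bash
cat >> h.py <<'E'
def fit6(px,xs=(.4634,.466,.468),y0=.13):
    from scipy.optimize import least_squares
    L=np.array([[.110,-.065,0],[.110,.065,0],[.110,-.065,.062],[.110,.065,.062],[0,-.065,0],[0,.065,0]])
    W=lambda p: R.from_euler('z',p[3]).apply(R.from_euler('y',-p[0]).apply(L))+[p[1],p[2],0]
    f=lambda p:(proj("scene",W(p))-px).ravel()
    r=least_squares(f,[.9,xs[1],y0,-.06]);print("free",np.degrees(r.x[0]).round(1),r.x[1:3].round(4),np.degrees(r.x[3]).round(1),np.abs(r.fun).max().round(1))
    for x in xs:
        r=least_squares(lambda q:f([q[0],x,q[1],q[2]]),[.9,y0,-.06]);print(x,np.degrees(r.x[0]).round(1),np.abs(r.fun).max().round(1))
E
python3 - <<'E'
from h import *
fit6(np.array([[180,348],[655,460],[235,145],[712,255],[182,485],[620,600]])/10+[280,140]-.45)
E
```

```text
free 65.2 [0.4712 0.1354] -3.8 0.7
0.4634 61.9 2.0
0.466 63.0 1.4
0.468 63.8 0.9
```

The image fit gives 62 to 65°, but the tip kinematics read lower, so I'll add about 3° before the hold.

```bash
python3 -m creep '[0.3,0,-0.0025,-0.0004,0,0.3,0,-0.0025,-0.0004,0,0.3,0,-0.001,0,0,0.3,0,0,0,0,0.3,0,0,0,0]'; python3 -c "
from h import *
s,_=st()
cv2.imwrite('pics/scene9.png',vision.read_camera('scene')[:,:,::-1])
crop('pics/scene9.png','pics/scene9c.png',280,140,355,205,10)
"
```

```text
t: 10.18
eef_pos: [0.4836, 0.1346, 0.1341]
orientation: [0.731, 0.682, 0.002, 0.001]
ft_force: [2.3, -3.4, 21.3]
opening: 0.0599
t 10.18 p [0.4836 0.1346 0.1341]
[[ 0.07   0.998  0.003]
 [ 0.998 -0.07   0.001]
 [ 0.001  0.003 -1.   ]]
F [ 2.3 -3.4 21.3] op 0.0599 q [-0.64  0.29  0.28  2.11 -0.12  0.75  1.21]
```

View pics/scene9c.png

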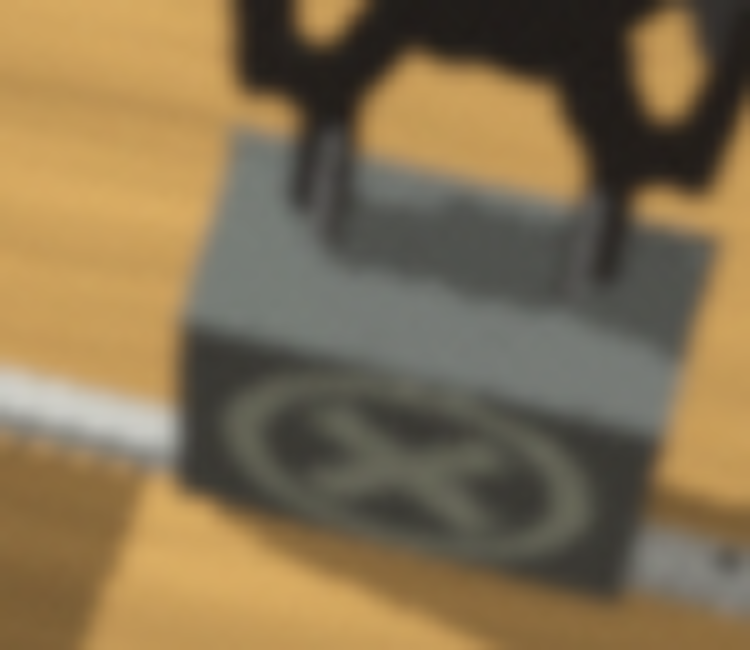

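```bash
python3 - <<'E'
from h import *
fit6(np.array([[185,322],[660,438],[240,128],[716,238],[182,485],[620,600]])/10+[280,140]-.45)
E
python3 -m creep '[0.3,0,0,0,0,0.3,0,0,0,0,0.3,0,0,0,0,0.3,0,0,0,0,0.3,0,0,0,0,0.3,0,0,0,0,0.3,0,0,0,0,0.3,0,0,0,0,0.3,0,0,0,0,0.3,0,0,0,0]'
```

```text
free 68.9 [0.4711 0.1352] -4.1 0.6
0.4634 65.5 2.0
0.466 66.6 1.3
0.468 67.5 0.9
t: 11.07
eef_pos: [0.4837, 0.1347, 0.1341]
orientation: [0.731, 0.682, 0.002, 0.001]
ft_force: [2.8, -4.2, 22.8]
opening: 0.0601
```

The tilt is about 66 to 68° and has been held for over 1 s. I'll check for toe lift before lowering.

```bash
python3 - <<'E'
from h import *
from scipy.optimize import least_squares
px=np.array([[185,322],[660,438],[240,128],[716,238],[182,485],[620,600]])/10+[280,140]-.45
L=np.array([[.110,-.065,0],[.110,.065,0],[.110,-.065,.062],[.110,.065,.062],[0,-.065,0],[0,.065,0]])
W=lambda p: R.from_euler('z',p[3]).apply(R.from_euler('y',-p[0]).apply(L))+[p[1],p[2],p[4]]
f=lambda p:(proj("scene",W(p))-px).ravel()
r=least_squares(f,[.9,.466,.13,-.06,0]);print(np.degrees(r.x[0]).round(1),r.x[1:].round(4),np.abs(r.fun).max().round(1))
for z in (0,.003,.006,.01):
    r=least_squares(lambda q:f([*q,z]),[.9,.466,.13,-.06]);th=r.x[0]
    v=np.array([.4837-.011-r.x[1],.1341-.009-z]);print(z,np.degrees(th).round(1),r.x[1:].round(4),np.abs(r.fun).max().round(1),"n",v@[np.cos(th),np.sin(th)],"s",v@[-np.sin(th),np.cos(th)])
print(proj("scene",[[.462,.066,.012],[.47,.199,.012],[.4719,.245,.012],[.4719,.245,0]]))
E
```

```text
69.1 [ 0.4665  0.1351 -0.0717 -0.0048] 0.4
0 68.9 [ 0.4711  0.1352 -0.0723] 0.6 n 0.11727145069499303 s 0.04358694398737604
0.003 68.7 [ 0.4741  0.1352 -0.0726] 0.7 n 0.11328876229486215 s 0.04556338951855969
0.006 68.6 [ 0.477   0.1353 -0.073 ] 0.9 n 0.10929633949242165 s 0.04751847976583949
0.01 68.4 [ 0.481   0.1353 -0.0735] 1.0 n 0.10395797989666088 s 0.050091632631559364
[[297.01792941 184.07041661]
 [342.15911113 195.12421146]
 [358.4180717  198.88208816]
 [357.52353162 201.6993369 ]]
```

```bash
python3 - <<'E'
import numpy as np
def P(th):
    t=np.radians(th);k=th/68.6;s=52-5*k; return np.array([110*np.cos(t)-s*np.sin(t)+8*k,110*np.sin(t)+s*np.cos(t)+5.5*k])
ths=np.concatenate([[68.6,68.1,67.3],np.linspace(66,5,40),[3.7,2.6,1.7,.9,.4,0]])
p=np.array([P(a) for a in ths]); d=np.diff(p,axis=0)
for i,r in enumerate(d): print(i+1,ths[i+1].round(1),r.round(2),end=' | ')
print(p[0],p[-1])
E
```

```text
1 68.1 [0.95 0.  ] | 2 67.3 [ 1.52 -0.02] | 3 66.0 [ 2.48 -0.07] | 4 64.4 [ 2.98 -0.17] | 5 62.9 [ 2.98 -0.25] | 6 61.3 [ 2.98 -0.33] | 7 59.7 [ 2.97 -0.42] | 8 58.2 [ 2.96 -0.5 ] | 9 56.6 [ 2.95 -0.58] | 10 55.1 [ 2.94 -0.67] | 11 53.5 [ 2.93 -0.75] | 12 51.9 [ 2.91 -0.83] | 13 50.4 [ 2.89 -0.91] | 14 48.8 [ 2.87 -0.99] | 15 47.2 [ 2.85 -1.07] | 16 45.7 [ 2.83 -1.15] | 17 44.1 [ 2.8  -1.23] | 18 42.5 [ 2.77 -1.31] | 19 41.0 [ 2.74 -1.39] | 20 39.4 [ 2.71 -1.47] | 21 37.8 [ 2.67 -1.54] | 22 36.3 [ 2.63 -1.62] | 23 34.7 [ 2.59 -1.69] | 24 33.2 [ 2.55 -1.77] | 25 31.6 [ 2.51 -1.84] | 26 30.0 [ 2.46 -1.91] | 27 28.5 [ 2.42 -1.98] | 28 26.9 [ 2.37 -2.05] | 29 25.3 [ 2.32 -2.12] | 30 23.8 [ 2.26 -2.18] | 31 22.2 [ 2.21 -2.25] | 32 20.6 [ 2.15 -2.31] | 33 19.1 [ 2.1  -2.37] | 34 17.5 [ 2.04 -2.43] | 35 15.9 [ 1.98 -2.49] | 36 14.4 [ 1.91 -2.55] | 37 12.8 [ 1.85 -2.61] | 38 11.3 [ 1.78 -2.66] | 39 9.7 [ 1.72 -2.71] | 40 8.1 [ 1.65 -2.76] | 41 6.6 [ 1.58 -2.81] | 42 5.0 [ 1.51 -2.86] | 43 3.7 [ 1.2  -2.41] | 44 2.6 [ 0.98 -2.06] | 45 1.7 [ 0.77 -1.7 ] | 46 0.9 [ 0.66 -1.52] | 47 0.4 [ 0.41 -0.96] | 48 0.0 [ 0.32 -0.77] | [  4.37682293 125.06534861] [110.  52.]
```

```bash
python3 -m creep '[0.3,0,0.0009,-0.0005,0,0.3,0,0.0015,-0.0005,0,0.3,0,0.0025,0,0,0.3,0,0.003,0.0002,0,0.3,0,0.003,0.0002,0,0.3,0,0.003,0.0003,0,0.3,0,0.003,0.0004,0,0.3,0,0.003,0.0005,0,0.3,0,0.003,0.0006,0,0.3,0,0.0029,0.0007,0]'; python3 -c "
from h import *
s,_=st()
cv2.imwrite('pics/scene10.png',vision.read_camera('scene')[:,:,::-1])
crop('pics/scene10.png','pics/scene10c.png',280,140,355,205,10)
"
```

```text
t: 11.9
eef_pos: [0.508, 0.133, 0.1305]
orientation: [0.731, 0.682, -0.0, -0.0]
ft_force: [2.4, -0.1, 0.7]
opening: 0.0599
t 11.9 p [0.508  0.133  0.1305]
[[ 0.07   0.998 -0.   ]
 [ 0.998 -0.07  -0.   ]
 [-0.    -0.    -1.   ]]
F [ 2.4 -0.1  0.7] op 0.0599 q [-0.61  0.33  0.28  2.06 -0.13  0.77  1.25]
```

View pics/scene10c.png

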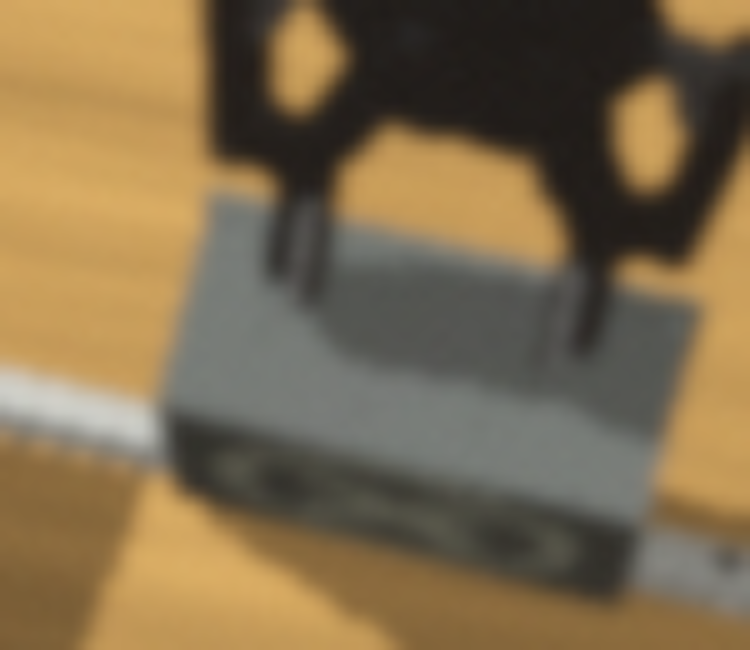

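The crate is following the tips down and the load has dropped to about 2 N. Continuing.

```bash
python3 -m creep '[0.3,0,0.0029,0.0007,0,0.3,0,0.0029,0.0008,0,0.3,0,0.0029,0.0009,0,0.3,0,0.0029,0.001,0,0.3,0,0.0029,0.0011,0,0.3,0,0.0028,0.0012,0,0.3,0,0.0028,0.0012,0,0.3,0,0.0028,0.0013,0,0.3,0,0.0027,0.0014,0,0.3,0,0.0027,0.0015,0]'; python3 -c "
from h import *
s,_=st()
cv2.imwrite('pics/scene11.png',vision.read_camera('scene')[:,:,::-1])
crop('pics/scene11.png','pics/scene11c.png',280,140,355,205,10)
"
```

```text
t: 12.78
eef_pos: [0.5373, 0.1308, 0.12]
orientation: [0.731, 0.682, 0.001, 0.001]
ft_force: [4.5, -2.9, 10.3]
opening: 0.0594
t 12.78 p [0.5373 0.1308 0.12  ]
[[ 0.07   0.998  0.002]
 [ 0.998 -0.07   0.   ]
 [ 0.     0.002 -1.   ]]
F [ 4.5 -2.9 10.3] op 0.0594 q [-0.58  0.39  0.28  2.01 -0.15  0.76  1.29]
```

View pics/scene11c.png

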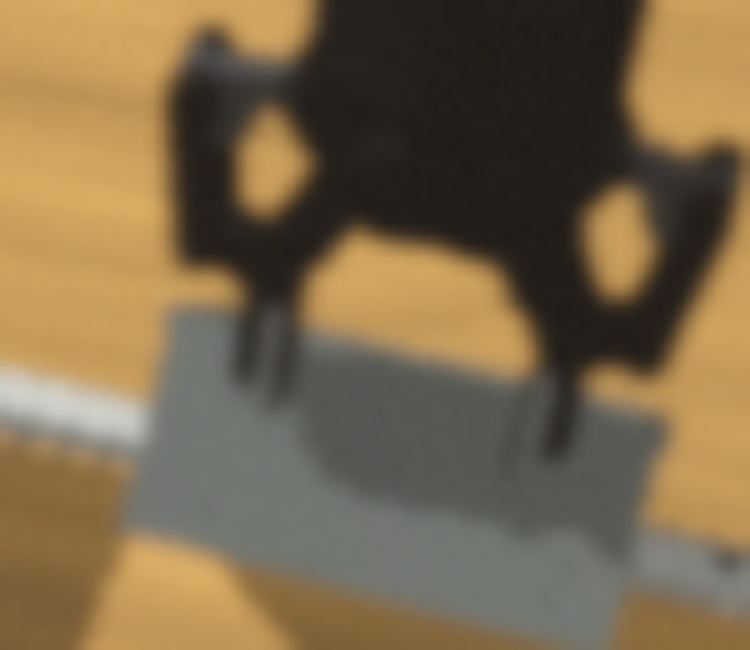

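```bash
python3 -m creep '[0.3,0,0.0027,0.0015,0,0.3,0,0.0026,0.0016,0,0.3,0,0.0026,0.0017,0,0.3,0,0.0026,0.0018,0,0.3,0,0.0025,0.0018,0,0.3,0,0.0025,0.0019,0,0.3,0,0.0024,0.002,0,0.3,0,0.0024,0.002,0,0.3,0,0.0023,0.0021,0,0.3,0,0.0023,0.0022,0]'; python3 -m creep '[0.3,0,0.0022,0.0022,0,0.3,0,0.0022,0.0023,0,0.3,0,0.0021,0.0024,0,0.3,0,0.002,0.0024,0,0.3,0,0.002,0.0025,0,0.3,0,0.0019,0.0025,0]'; python3 -c "
from h import *
s,_=st()
cv2.imwrite('pics/wrist12.png',vision.read_camera('wrist')[:,:,::-1])
cv2.imwrite('pics/scene12.png',vision.read_camera('scene')[:,:,::-1])
crop('pics/scene12.png','pics/scene12c.png',280,150,355,215,10)
"
```

```text
t: 13.67
eef_pos: [0.5619, 0.1295, 0.1011]
orientation: [0.731, 0.682, 0.001, 0.0]
ft_force: [5.7, -0.8, 4.1]
opening: 0.0596
t: 14.17
eef_pos: [0.5743, 0.1287, 0.0867]
orientation: [0.731, 0.682, 0.001, 0.0]
ft_force: [7.1, -0.1, 3.2]
opening: 0.0598
t 14.17 p [0.5743 0.1287 0.0867]
[[ 0.069  0.998  0.002]
 [ 0.998 -0.069  0.   ]
 [ 0.001  0.002 -1.   ]]
F [ 7.1 -0.1  3.2] op 0.0598 q [-0.53  0.49  0.26  1.94 -0.18  0.73  1.33]
```

View pics/scene12c.png

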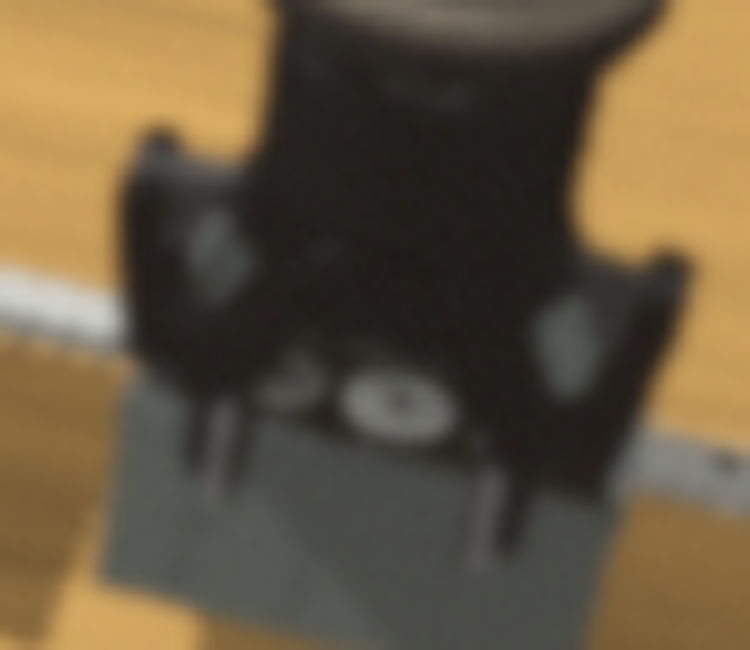

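View pics/wrist12.png

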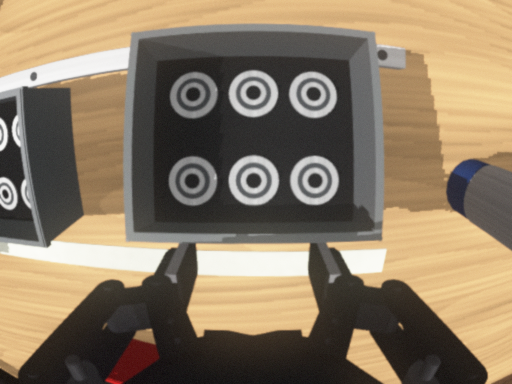

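```bash
python3 -m creep '[0.3,0,0.0019,0.0027,0,0.3,0,0.0018,0.0027,0,0.3,0,0.0017,0.0028,0,0.3,0,0.0017,0.0028,0,0.3,0,0.0016,0.0028,0,0.3,0,0.0015,0.0028,0,0.3,0,0.0013,0.0025,0,0.3,0,0.0011,0.0022,0]'; python3 -m creep '[0.3,0,0.0009,0.002,0,0.3,0,0.0008,0.0017,0,0.3,0,0.0005,0.0012,0,0.3,0,0.0005,0.0008,0,0.3,0,0.0005,0,0]'; python3 -c "
from h import *
s,_=st()
cv2.imwrite('pics/wrist13.png',vision.read_camera('wrist')[:,:,::-1])
cv2.imwrite('pics/scene13.png',vision.read_camera('scene')[:,:,::-1])
crop('pics/scene13.png','pics/scene13c.png',200,140,360,260,5)
"
```

```text
t: 14.93
eef_pos: [0.5869, 0.1277, 0.0653]
orientation: [0.731, 0.682, 0.001, 0.001]
ft_force: [8.1, -0.1, 1.6]
opening: 0.0597
t: 15.35
eef_pos: [0.5891, 0.1273, 0.0593]
orientation: [0.731, 0.682, -0.0, -0.0]
ft_force: [2.4, 0.5, 1.4]
opening: 0.0595
t 15.35 p [0.5891 0.1273 0.0593]
[[ 0.07   0.998 -0.   ]
 [ 0.998 -0.07  -0.   ]
 [-0.    -0.    -1.   ]]
F [2.4 0.5 1.4] op 0.0595 q [-0.51  0.54  0.25  1.92 -0.2   0.7   1.36]
```

View pics/scene13c.png

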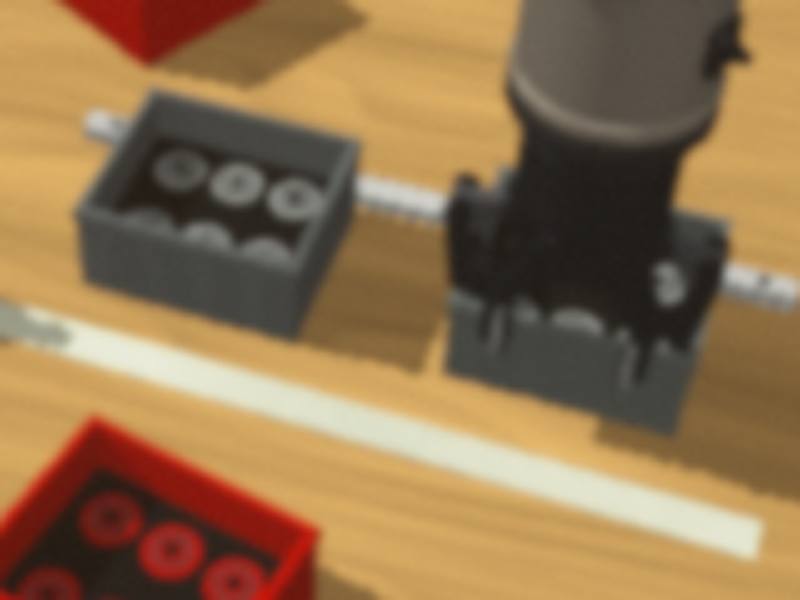

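View pics/wrist13.png

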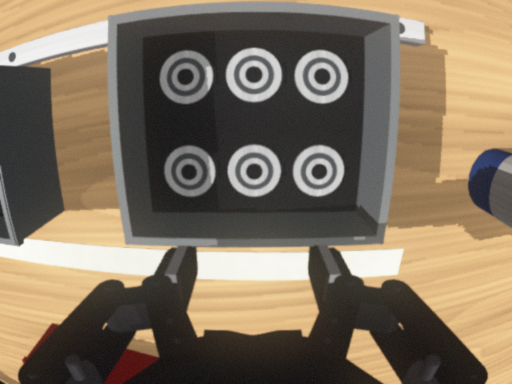

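Left crate is flat again, with the rim level in both views. Backing off and going over to the right crate.

```bash
python3 -m creep '[0.3,0,0.002,0,0,0.3,0,0.005,0,0,0.3,0,0.009,0,0,0.3,0,0.008,0,0,0.3,-0.01,0,0,0,0.3,-0.02,0,0,0,0.3,-0.028,0,0,0,0.3,-0.028,0,0,0,0.3,-0.028,0,0,0,0.3,-0.028,0,0,0]'; python3 -m creep '[0.3,-0.028,0,0,0,0.3,-0.02,0,0.001,0,0.3,-0.014,0,0.001,0,0.3,-0.007,0,0.001,0,0.3,0,0,0.001,0,0.3,0,0,0,0]'; python3 -c "
from h import *
s,_=st()
cv2.imwrite('pics/wrist14.png',vision.read_camera('wrist')[:,:,::-1])
"
```

```text
t: 16.28
eef_pos: [0.6028, -0.018, 0.0595]
orientation: [0.731, 0.682, -0.0, -0.0]
ft_force: [0.2, -0.1, -0.9]
opening: 0.06
t: 16.78
eef_pos: [0.5982, -0.0841, 0.0553]
orientation: [0.731, 0.682, 0.0, -0.0]
ft_force: [-0.5, 0.9, -0.1]
opening: 0.0602
t 16.78 p [ 0.5982 -0.0841  0.0553]
[[ 0.069  0.998 -0.   ]
 [ 0.998 -0.069  0.   ]
 [ 0.    -0.    -1.   ]]
F [-0.5  0.9 -0.1] op 0.0602 q [-0.16  0.55  0.25  1.92 -0.2   0.69  1.71]
```

View pics/wrist14.png

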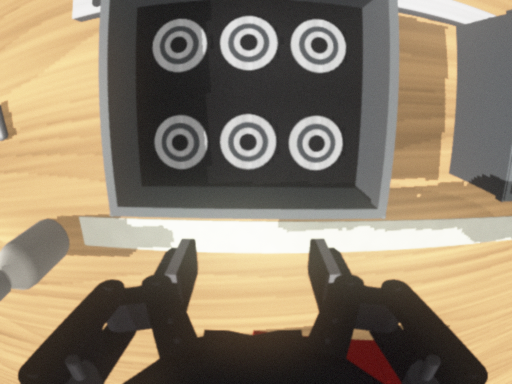

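The right crate's far rim is at v≈214, between u=110 and u=386, and is centred within about 2 mm.

```bash
python3 - <<'E'
from h import *
s=monitor.get_state()
Rm=R.from_quat(s["orientation"]).as_matrix()
for p in [(110,213),(386,216)]:
    P=wpt(*p,.062,s); print(P.round(4),"tool",(Rm.T@(P-s["eef_pos"])).round(4))
E
```

```text
[ 0.5665 -0.1491  0.062 ] tool [-0.0677 -0.0273 -0.0067]
[ 0.5769 -0.0178  0.062 ] tool [ 0.0641 -0.0259 -0.0066]
```

```bash
python3 -m creep '[0.3,-0.001,-0.004,0,0,0.3,-0.001,-0.004,0,0,0.3,0,-0.003,0,0,0.3,0,-0.002,0,0,0.3,0,-0.002,0,0,0.3,0,-0.002,0,0,0.3,0,-0.001,0,0]'; python3 -m creep '[0.3,0,-0.001,0,0,0.3,0,-0.001,0,0]';  python3 -m creep '[0.3,0,-0.0005,0,0,0.3,0,-0.0005,0,0]'
```

```text
t: 17.42
eef_pos: [0.5801, -0.0855, 0.0557]
orientation: [0.731, 0.682, 0.0, 0.0]
ft_force: [1.7, 0.3, -1.2]
opening: 0.06
t: 17.58
eef_pos: [0.5784, -0.0855, 0.0557]
orientation: [0.731, 0.682, 0.0, 0.0]
ft_force: [1.7, -0.2, 0.3]
opening: 0.06
t: 17.75
eef_pos: [0.5774, -0.0855, 0.0557]
orientation: [0.731, 0.682, 0.0, 0.0]
ft_force: [3.0, -0.0, 1.0]
opening: 0.0594
```

```bash
python3 -m creep '[0.3,0,-0.0005,0,0,0.3,0,-0.0005,0,0]';  python3 -m creep '[0.3,0,-0.0005,0,0,0.3,0,-0.0005,0,0]'
```

```text
t: 17.92
eef_pos: [0.5769, -0.0853, 0.0559]
orientation: [0.731, 0.682, 0.001, 0.001]
ft_force: [6.9, 1.2, 0.9]
opening: 0.0599
t: 18.08
eef_pos: [0.5767, -0.0852, 0.0562]
orientation: [0.731, 0.682, 0.001, 0.001]
ft_force: [8.9, 0.8, 1.8]
opening: 0.0595
```

```bash
python3 - <<'E'
import numpy as np
def P(th):
    t=np.radians(th);k=th/66;s=46.8+3.4*k; return np.array([110*np.cos(t)-s*np.sin(t)+7*k,110*np.sin(t)+s*np.cos(t)+5.3*k])
ths=np.concatenate([[0,.6,1.6,3,4.6],np.linspace(6.3,65.5,36)])
p=np.array([P(a) for a in ths]); d=np.diff(p,axis=0)
for i,r in enumerate(d): print(i+1,ths[i+1].round(1),r.round(1),end=' | ')
print(p[0],p[-1],p[20],p[30])
E
```

```text
1 0.6 [-0.4  1.2] | 2 1.6 [-0.7  2. ] | 3 3.0 [-1.1  2.8] | 4 4.6 [-1.3  3.2] | 5 6.3 [-1.5  3.3] | 6 8.0 [-1.6  3.3] | 7 9.7 [-1.7  3.2] | 8 11.4 [-1.8  3.2] | 9 13.1 [-1.9  3.1] | 10 14.8 [-2.  3.] | 11 16.4 [-2.1  3. ] | 12 18.1 [-2.2  2.9] | 13 19.8 [-2.2  2.8] | 14 21.5 [-2.3  2.8] | 15 23.2 [-2.4  2.7] | 16 24.9 [-2.5  2.6] | 17 26.6 [-2.5  2.5] | 18 28.3 [-2.6  2.4] | 19 30.0 [-2.7  2.4] | 20 31.7 [-2.8  2.3] | 21 33.4 [-2.8  2.2] | 22 35.1 [-2.9  2.1] | 23 36.7 [-2.9  2. ] | 24 38.4 [-3.   1.9] | 25 40.1 [-3.   1.8] | 26 41.8 [-3.1  1.7] | 27 43.5 [-3.1  1.6] | 28 45.2 [-3.2  1.5] | 29 46.9 [-3.2  1.4] | 30 48.6 [-3.3  1.3] | 31 50.3 [-3.3  1.2] | 32 52.0 [-3.3  1.1] | 33 53.7 [-3.4  1. ] | 34 55.4 [-3.4  0.9] | 35 57.0 [-3.4  0.8] | 36 58.7 [-3.4  0.7] | 37 60.4 [-3.4  0.6] | 38 62.1 [-3.5  0.4] | 39 63.8 [-3.5  0.3] | 40 65.5 [-3.5  0.2] | [110.   46.8] [  6.90660899 126.16250757] [ 71.54826536 101.51730999] [ 40.94338539 119.00947067]
```

```bash
python3 -m creep '[0.3,0,-0.0005,-0.0012,0,0.3,0,-0.0008,-0.002,0,0.3,0,-0.0012,-0.0028,0,0.3,0,-0.0014,-0.0032,0,0.3,0,-0.0016,-0.0033,0,0.3,0,-0.0017,-0.0033,0,0.3,0,-0.0018,-0.0032,0,0.3,0,-0.0019,-0.0032,0,0.3,0,-0.002,-0.0031,0,0.3,0,-0.0021,-0.003,0]'; python3 -c "
from h import *
s,_=st()
cv2.imwrite('pics/wrist15.png',vision.read_camera('wrist')[:,:,::-1])
cv2.imwrite('pics/scene15.png',vision.read_camera('scene')[:,:,::-1])
crop('pics/scene15.png','pics/scene15c.png',200,120,300,220,6)
"
```

```text
t: 18.92
eef_pos: [0.5612, -0.084, 0.0846]
orientation: [0.731, 0.682, 0.001, 0.001]
ft_force: [6.2, 1.2, 1.9]
opening: 0.0595
t 18.92 p [ 0.5612 -0.084   0.0846]
[[ 0.069  0.998  0.002]
 [ 0.998 -0.069 -0.   ]
 [ 0.     0.002 -1.   ]]
F [6.2 1.2 1.9] op 0.0595 q [-0.18  0.46  0.26  1.99 -0.18  0.71  1.7 ]
```

View pics/scene15c.png

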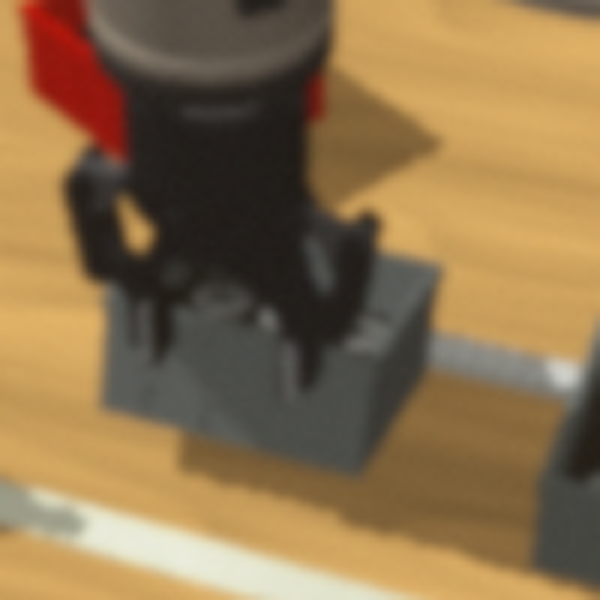

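View pics/wrist15.png

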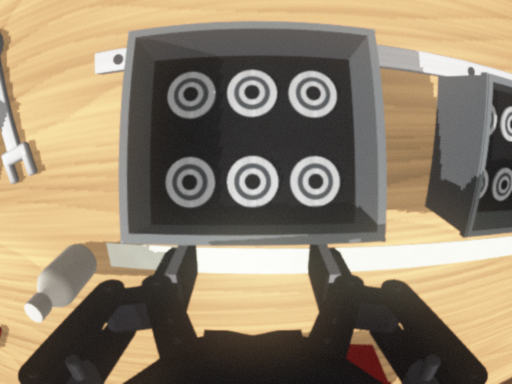

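The right crate is tipping squarely, with its far lower edge lifted at (105,405) to (360,470) in the crop. Continuing.

```bash
python3 -m creep '[0.3,0,-0.0021,-0.003,0,0.3,0,-0.0022,-0.0029,0,0.3,0,-0.0022,-0.0028,0,0.3,0,-0.0023,-0.0028,0,0.3,0,-0.0024,-0.0027,0,0.3,0,-0.0025,-0.0026,0,0.3,0,-0.0025,-0.0025,0,0.3,0,-0.0026,-0.0024,0,0.3,0,-0.0027,-0.0024,0,0.3,0,-0.0028,-0.0023,0]'; python3 -c "
from h import *
s,_=st()
cv2.imwrite('pics/scene16.png',vision.read_camera('scene')[:,:,::-1])
crop('pics/scene16.png','pics/scene16c.png',200,120,300,220,6)
"
```

```text
t: 19.85
eef_pos: [0.5355, -0.0826, 0.1105]
orientation: [0.731, 0.682, -0.0, -0.0]
ft_force: [4.6, 0.1, 1.7]
opening: 0.0593
t 19.85 p [ 0.5355 -0.0826  0.1105]
[[ 0.07   0.998 -0.   ]
 [ 0.998 -0.07  -0.   ]
 [-0.    -0.    -1.   ]]
F [4.6 0.1 1.7] op 0.0593 q [-0.2   0.39  0.28  2.04 -0.16  0.74  1.68]
```

View pics/scene16c.png

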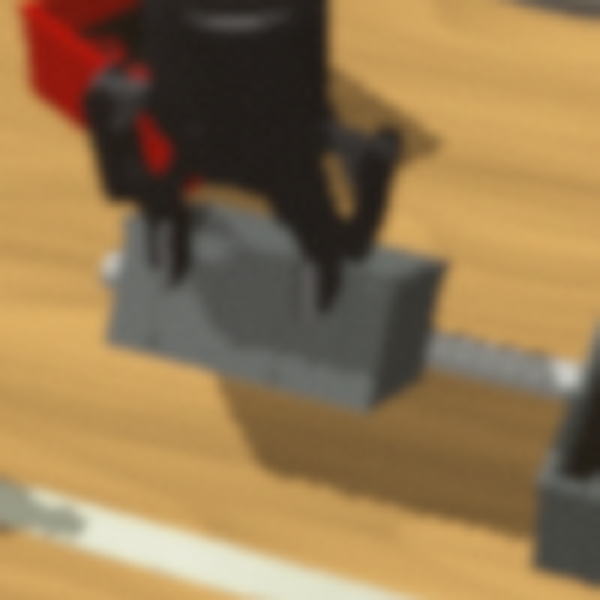

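```bash
cat >> h.py <<'E'
def fit4(px,xs,y0):
    from scipy.optimize import least_squares
    L=np.array([[.110,-.065,0],[.110,.065,0],[.110,-.065,.062],[.110,.065,.062]])
    W=lambda p: R.from_euler('z',p[3]).apply(R.from_euler('y',-p[0]).apply(L))+[p[1],p[2],0]
    f=lambda p:(proj("scene",W(p))-px).ravel()
    for x in xs:
        r=least_squares(lambda q:f([q[0],x,q[1],q[2]]),[.7,y0,-.06]);print(x,np.degrees(r.x[0]).round(1),r.x[1].round(4),np.abs(r.fun).max().round(1))
E
python3 - <<'E'
from h import *
fit4(np.array([[108,342],[370,410],[128,215],[388,272]])/6+[200,120]-.42,(.453,.456,.46),-.085)
s=monitor.get_state();p=s["eef_pos"]
for th in (30,32,34):
    t=np.radians(th); v=np.array([p[0]-.011-.456,p[2]-.009]); print(th,v@[np.cos(t),np.sin(t)],v@[-np.sin(t),np.cos(t)])
E
```

```text
0.453 32.5 -0.0814 1.0
0.456 33.6 -0.081 1.1
0.46 35.0 -0.0806 1.2
30 0.10987491422768281 0.054099303686471346
32 0.11169601986926973 0.050231768645603206
34 0.11338104111609885 0.04630303393225119
```

```bash
python3 -m creep '[0.3,0,-0.0028,-0.0022,0,0.3,0,-0.0029,-0.0021,0,0.3,0,-0.003,-0.002,0,0.3,0,-0.003,-0.0018,0,0.3,0,-0.0031,-0.0017,0,0.3,0,-0.0031,-0.0016,0,0.3,0,-0.0032,-0.0015,0,0.3,0,-0.0032,-0.0014,0,0.3,0,-0.0033,-0.0013,0,0.3,0,-0.0033,-0.0012,0]'; python3 -c "
from h import *
s,_=st()
cv2.imwrite('pics/scene17.png',vision.read_camera('scene')[:,:,::-1])
crop('pics/scene17.png','pics/scene17c.png',205,125,280,200,8)
"
```

```text
t: 20.73
eef_pos: [0.5048, -0.0804, 0.1273]
orientation: [0.731, 0.682, -0.0, 0.0]
ft_force: [3.1, 0.1, 1.3]
opening: 0.0595
t 20.73 p [ 0.5048 -0.0804  0.1273]
[[ 0.07   0.998  0.   ]
 [ 0.998 -0.07  -0.   ]
 [-0.     0.    -1.   ]]
F [3.1 0.1 1.3] op 0.0595 q [-0.21  0.32  0.29  2.09 -0.13  0.75  1.66]
```

View pics/scene17c.png

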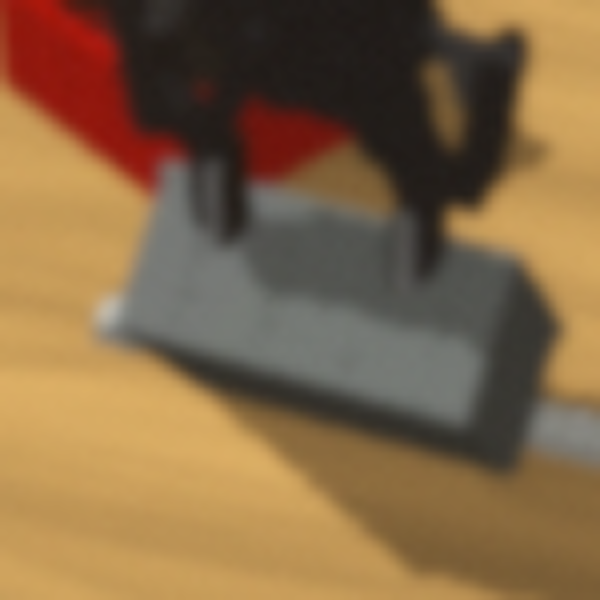

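```bash
python3 - <<'E'
from h import *
fit4(np.array([[128,330],[470,425],[165,160],[515,258]])/8+[205,125]-.44,(.453,.456,.46),-.085)
s=monitor.get_state();p=s["eef_pos"]
for th in (47,49,51):
    t=np.radians(th); v=np.array([p[0]-.011-.456,p[2]-.009]); print(th,v@[np.cos(t),np.sin(t)],v@[-np.sin(t),np.cos(t)])
E
```

```text
0.453 47.4 -0.0773 0.8
0.456 48.5 -0.0773 0.9
0.46 50.0 -0.0772 1.0
47 0.11204681346885387 0.053484730499673276
49 0.11384514775319972 0.04954177164977992
51 0.11550477926150897 0.045538453782456224
```

About 49°, on plan. Last part of the arc.

```bash
python3 -m creep '[0.3,0,-0.0033,-0.0012,0,0.3,0,-0.0033,-0.0011,0,0.3,0,-0.0034,-0.001,0,0.3,0,-0.0034,-0.0009,0,0.3,0,-0.0034,-0.0008,0,0.3,0,-0.0034,-0.0007,0,0.3,0,-0.0034,-0.0006,0,0.3,0,-0.0035,-0.0004,0,0.3,0,-0.0025,-0.0002,0,0.3,0,-0.001,0,0]'; python3 -c "
from h import *
s,_=st()
cv2.imwrite('pics/scene18.png',vision.read_camera('scene')[:,:,::-1])
crop('pics/scene18.png','pics/scene18c.png',205,125,280,200,8)
"
```

```text
t: 21.62
eef_pos: [0.4743, -0.0784, 0.1342]
orientation: [0.731, 0.682, 0.0, 0.0]
ft_force: [2.1, -1.1, 6.7]
opening: 0.0599
t 21.62 p [ 0.4743 -0.0784  0.1342]
[[ 0.07   0.998  0.   ]
 [ 0.998 -0.07  -0.   ]
 [-0.     0.    -1.   ]]
F [ 2.1 -1.1  6.7] op 0.0599 q [-0.23  0.26  0.3   2.15 -0.11  0.74  1.64]
```

View pics/scene18c.png

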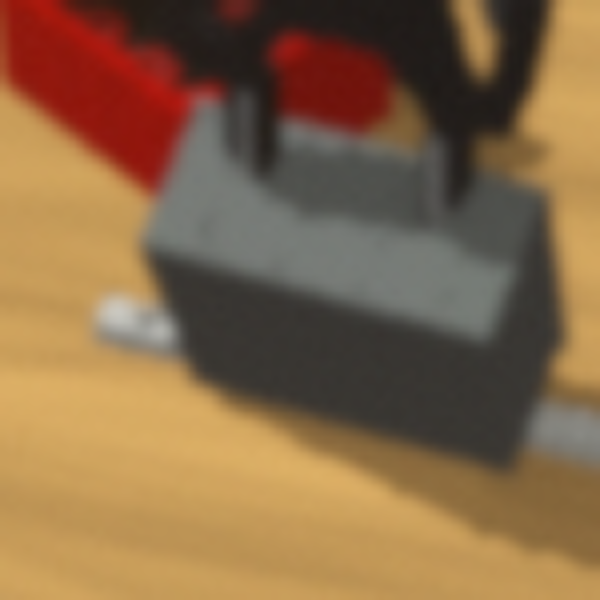

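The underside is plain, so the stamped crate is the left one.

```bash
python3 - <<'E'
from h import *
fit6(np.array([[148,243],[490,340],[200,95],[548,195],[198,372],[510,465]])/8+[205,125]-.44,(.453,.456,.46),-.08)
E
python3 -m creep '[0.3,0,0,0,0,0.3,0,0,0,0,0.3,0,0,0,0,0.3,0,0,0,0,0.3,0,0,0,0,0.3,0,0,0,0,0.3,0,0,0,0,0.3,0,0,0,0,0.3,0,0,0,0,0.3,0,0,0,0]'
```

```text
free 67.3 [ 0.4615 -0.0808] -6.3 1.2
0.453 63.7 1.7
0.456 65.0 1.5
0.46 66.6 1.3
t: 22.5
eef_pos: [0.4746, -0.0784, 0.1342]
orientation: [0.731, 0.682, 0.0, 0.0]
ft_force: [1.8, -1.3, 6.0]
opening: 0.0595
```

```bash
python3 -m creep '[0.3,0,0,0,0,0.3,0,0,0,0,0.3,0,0.001,-0.0002,0,0.3,0,0.002,0,0,0.3,0,0.003,0.0002,0,0.3,0,0.003,0.0002,0,0.3,0,0.003,0.0003,0,0.3,0,0.003,0.0004,0,0.3,0,0.003,0.0005,0,0.3,0,0.003,0.0006,0]'; python3 -m creep '[0.3,0,0.0029,0.0007,0,0.3,0,0.0029,0.0007,0,0.3,0,0.0029,0.0008,0,0.3,0,0.0029,0.0009,0,0.3,0,0.0029,0.001,0,0.3,0,0.0029,0.0011,0,0.3,0,0.0028,0.0012,0,0.3,0,0.0028,0.0012,0,0.3,0,0.0028,0.0013,0,0.3,0,0.0027,0.0014,0]'; python3 -c "
from h import *
s,_=st()
cv2.imwrite('pics/scene19.png',vision.read_camera('scene')[:,:,::-1])
crop('pics/scene19.png','pics/scene19c.png',205,125,280,200,8)
"
```

```text
t: 23.33
eef_pos: [0.4959, -0.0797, 0.1319]
orientation: [0.731, 0.682, -0.0, 0.0]
ft_force: [1.9, -0.2, 0.6]
opening: 0.0598
t: 24.17
eef_pos: [0.526, -0.082, 0.1227]
orientation: [0.731, 0.682, 0.001, 0.001]
ft_force: [6.4, -1.6, 12.7]
opening: 0.0598
t 24.17 p [ 0.526  -0.082   0.1227]
[[ 0.07   0.998  0.004]
 [ 0.998 -0.07  -0.   ]
 [-0.     0.004 -1.   ]]
F [ 6.4 -1.6 12.7] op 0.0598 q [-0.2   0.35  0.29  2.05 -0.14  0.75  1.67]
```

View pics/scene19c.png

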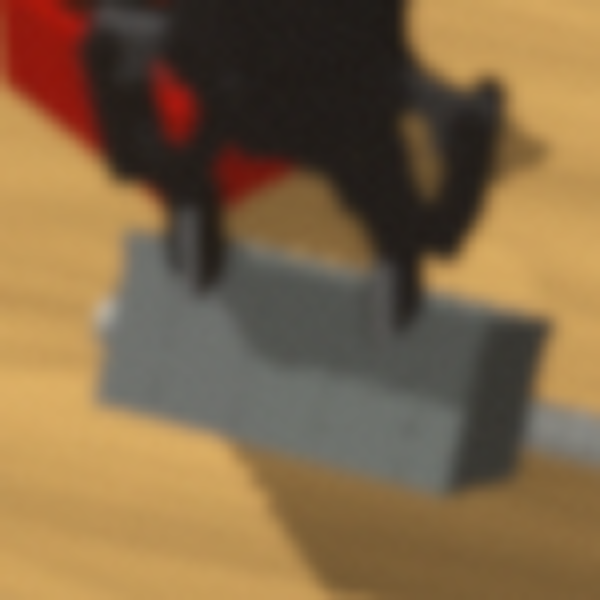

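```bash
python3 -m creep '[0.3,0,0.0028,0.0014,0,0.3,0,0.0027,0.0016,0,0.3,0,0.0026,0.0017,0,0.3,0,0.0026,0.0018,0,0.3,0,0.0025,0.0018,0,0.3,0,0.0025,0.0019,0,0.3,0,0.0024,0.002,0,0.3,0,0.0024,0.002,0,0.3,0,0.0023,0.0021,0,0.3,0,0.0023,0.0022,0]'; python3 -m creep '[0.3,0,0.0022,0.0022,0,0.3,0,0.0022,0.0023,0,0.3,0,0.0021,0.0024,0,0.3,0,0.002,0.0024,0,0.3,0,0.002,0.0025,0,0.3,0,0.0019,0.0025,0]'; python3 -c "
from h import *
s,_=st()
cv2.imwrite('pics/wrist20.png',vision.read_camera('wrist')[:,:,::-1])
"
```

```text
t: 25.05
eef_pos: [0.5501, -0.0834, 0.1034]
orientation: [0.731, 0.682, 0.001, 0.001]
ft_force: [6.9, 0.8, 5.2]
opening: 0.0601
t: 25.55
eef_pos: [0.5627, -0.0842, 0.0891]
orientation: [0.731, 0.682, 0.001, 0.001]
ft_force: [7.6, 0.6, 4.3]
opening: 0.0597
t 25.55 p [ 0.5627 -0.0842  0.0891]
[[ 0.069  0.998  0.002]
 [ 0.998 -0.069 -0.   ]
 [ 0.     0.002 -1.   ]]
F [7.6 0.6 4.3] op 0.0597 q [-0.18  0.46  0.27  1.99 -0.18  0.72  1.7 ]
```

View pics/wrist20.png

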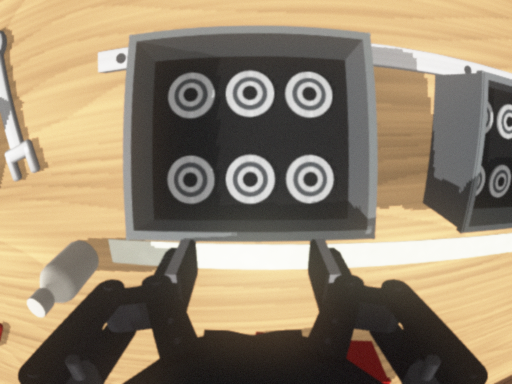

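```bash
python3 -m creep '[0.3,0,0.0018,0.0027,0,0.3,0,0.0018,0.0028,0,0.3,0,0.0017,0.0029,0,0.3,0,0.0017,0.0029,0,0.3,0,0.0016,0.0029,0,0.3,0,0.0015,0.0029,0,0.3,0,0.0013,0.0026,0,0.3,0,0.0011,0.0023,0]'; python3 -m creep '[0.3,0,0.0009,0.002,0,0.3,0,0.0008,0.0018,0,0.3,0,0.0005,0.0014,0,0.3,0,0.0005,0.001,0,0.3,0,0.0005,0.0005,0]'; python3 -c "
from h import *
s,_=st()
cv2.imwrite('pics/wrist21.png',vision.read_camera('wrist')[:,:,::-1])
cv2.imwrite('pics/scene21.png',vision.read_camera('scene')[:,:,::-1])
crop('pics/scene21.png','pics/scene21c.png',200,120,360,240,5)
"
```

```text
t: 26.27
eef_pos: [0.5758, -0.085, 0.0672]
orientation: [0.731, 0.682, 0.001, 0.001]
ft_force: [10.4, 0.1, 3.2]
opening: 0.0596
t: 26.68
eef_pos: [0.5768, -0.0854, 0.0598]
orientation: [0.731, 0.682, -0.0, -0.0]
ft_force: [1.6, 0.0, 0.7]
opening: 0.0596
t 26.68 p [ 0.5768 -0.0854  0.0598]
[[ 0.07   0.998 -0.001]
 [ 0.998 -0.07  -0.   ]
 [-0.    -0.001 -1.   ]]
F [1.6 0.  0.7] op 0.0596 q [-0.16  0.52  0.25  1.97 -0.2   0.68  1.72]
```

View pics/scene21c.png

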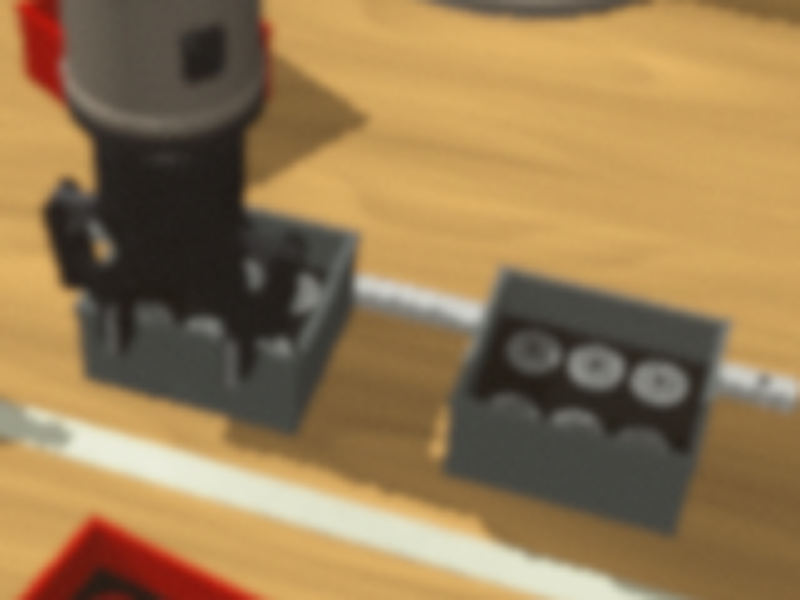

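View pics/wrist21.png

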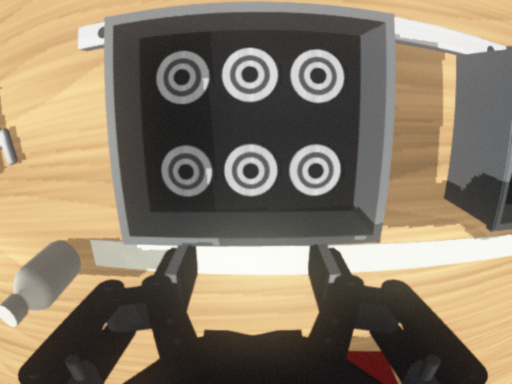

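Both crates are flat. Now I'll back off, lift, and go round to the near side of the left (stamped) crate.

```bash
python3 -m creep '[0.3,0,0.003,0,0,0.3,0,0.007,0,0,0.3,0,0.007,-0.008,0,0.3,0,0,-0.02,0,0.3,0,0,-0.025,0,0.3,0,0,-0.025,0,0.3,0,0,-0.02,0,0.3,0.01,-0.008,-0.012,0,0.3,0.02,-0.016,0,0,0.3,0.025,-0.02,0,0]'; python3 -m creep '[0.3,0.025,-0.02,0,0,0.3,0.025,-0.02,0,0,0.3,0.025,-0.02,0,0,0.3,0.025,-0.02,0,0,0.3,0.024,-0.018,0,0,0.3,0.018,-0.014,0,0,0.3,0.01,-0.007,0,0,0.3,0.005,-0.004,0,0,0.3,0,0,0,0,0.3,0,0,0,0]'; python3 -c "
from h import *
s,_=st()
cv2.imwrite('pics/wrist22.png',vision.read_camera('wrist')[:,:,::-1])
cv2.imwrite('pics/scene22.png',vision.read_camera('scene')[:,:,::-1])
crop('pics/scene22.png','pics/scene22c.png',190,110,390,260,4)
"
```

```text
t: 27.62
eef_pos: [0.5548, -0.0296, 0.1717]
orientation: [0.732, 0.681, 0.001, 0.001]
ft_force: [-0.2, 1.4, 0.2]
opening: 0.0597
t: 28.45
eef_pos: [0.4427, 0.1361, 0.1705]
orientation: [0.731, 0.682, 0.0, 0.0]
ft_force: [-0.1, 0.0, -0.7]
opening: 0.0594
t 28.45 p [0.4427 0.1361 0.1705]
[[ 0.07   0.998  0.   ]
 [ 0.998 -0.07  -0.   ]
 [-0.     0.    -1.   ]]
F [-0.1  0.  -0.7] op 0.0594 q [-0.61  0.17  0.19  2.15 -0.04  0.82  1.11]
```

View pics/wrist22.png

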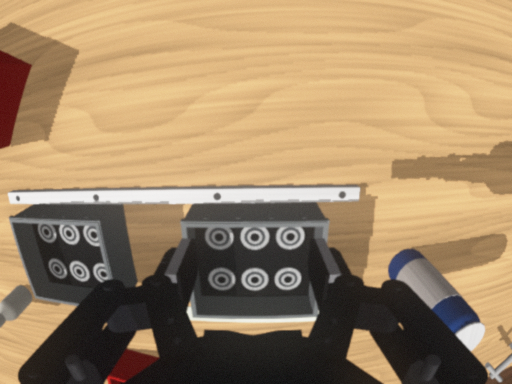

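View pics/scene22c.png

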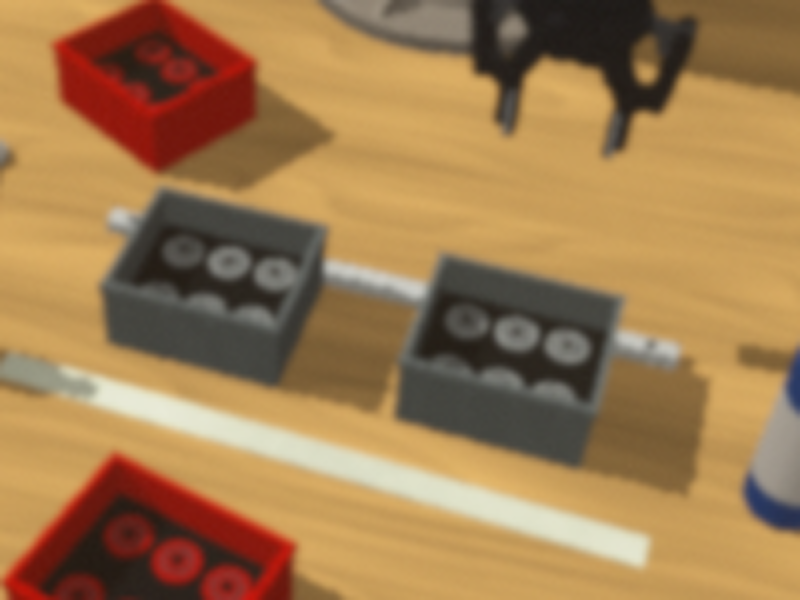

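Crates flat and undisturbed. The near rim of the stamped crate runs (183,220) to (328,220) px in the wrist view.

```bash
python3 - <<'E'
from h import *
s=monitor.get_state()
Rm=R.from_quat(s["orientation"]).as_matrix()
for p,z in [((183,220),.062),((328,220),.062),((189,205),.012),((326,201),.012),((190,320),.062),((317,319),.062)]:
    P=wpt(*p,z,s); print(P.round(4),"tool",(Rm.T@(P-s["eef_pos"])).round(4))
E
```

```text
[0.4632 0.0733 0.062 ] tool [-0.0606  0.0248  0.1084]
[0.4724 0.201  0.062 ] tool [0.0674 0.0248 0.1083]
[0.4671 0.068  0.012 ] tool [-0.0656  0.0291  0.1584]
[0.4729 0.211  0.012 ] tool [0.0774 0.0246 0.1583]
[0.5797 0.0597 0.062 ] tool [-0.0659  0.142   0.1084]
[0.588  0.1947 0.062 ] tool [0.0693 0.1406 0.1083]
```

```bash
python3 -m creep '[0.3,0.001,0,0.01,0,0.3,0.001,0,0.02,0,0.3,0.001,0,0.025,0,0.3,0,0,0.025,0,0.3,0,0,0.025,0,0.3,0,0,0.02,0,0.3,0,0,0.011,0,0.3,0,0,0.005,0,0.3,0,0,0.0025,0,0.3,0,0,0,0]'; python3 -c "
from h import *
s,_=st()
cv2.imwrite('pics/wrist23.png',vision.read_camera('wrist')[:,:,::-1])
"
```

```text
t: 29.38
eef_pos: [0.4424, 0.1391, 0.0264]
orientation: [0.732, 0.682, -0.0, -0.0]
ft_force: [0.6, -0.3, -0.4]
opening: 0.06
t 29.38 p [0.4424 0.1391 0.0264]
[[ 0.07   0.998 -0.   ]
 [ 0.998 -0.07  -0.   ]
 [-0.    -0.    -1.   ]]
F [ 0.6 -0.3 -0.4] op 0.06 q [-0.56  0.43  0.14  2.24 -0.13  0.48  1.18]
```

View pics/wrist23.png

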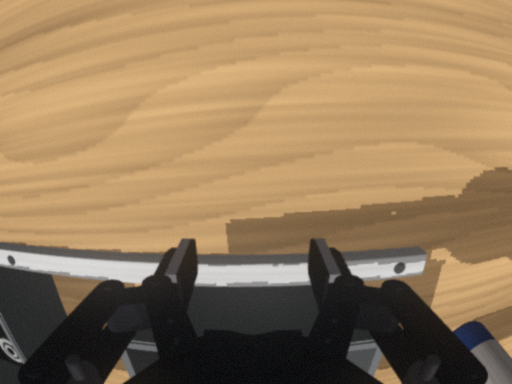

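Fingers are over the bar, clear of the crate. Starting the push at under 50 mm/s.

```bash
python3 -m creep '[0.3,0,0.003,0,0,0.3,0,0.003,0,0,0.3,0,0.002,0,0,0.3,0,0.002,0,0,0.3,0,0.002,0,0,0.3,0,0.002,0,0,0.3,0,0.002,0,0,0.3,0,0.002,0,0,0.3,0,0.003,0,0,0.3,0,0.003,0,0]';python3 -m creep '[0.3,0,0.003,0,0,0.3,0,0.003,0,0,0.3,0,0.003,0,0,0.3,0,0.003,0,0,0.3,0,0.003,0,0,0.3,0,0.003,0,0,0.3,0,0.003,0,0,0.3,0,0.003,0,0,0.3,0,0.003,0,0,0.3,0,0.003,0,0]'; python3 -c "
from h import *
s,_=st()
cv2.imwrite('pics/scene24.png',vision.read_camera('scene')[:,:,::-1])
crop('pics/scene24.png','pics/scene24c.png',190,110,390,260,4)
"
```

```text
t: 30.27
eef_pos: [0.4664, 0.1378, 0.0267]
orientation: [0.731, 0.682, -0.0, -0.0]
ft_force: [-1.4, -0.6, -1.3]
opening: 0.06
t: 31.1
eef_pos: [0.4965, 0.1357, 0.0267]
orientation: [0.731, 0.682, -0.0, 0.0]
ft_force: [-1.8, 0.4, -1.5]
opening: 0.0597
t 31.1 p [0.4965 0.1357 0.0267]
[[ 0.07   0.998  0.   ]
 [ 0.998 -0.07  -0.   ]
 [-0.     0.    -1.   ]]
F [-1.8  0.4 -1.5] op 0.0597 q [-0.51  0.49  0.14  2.13 -0.13  0.54  1.23]
```

View pics/scene24c.png

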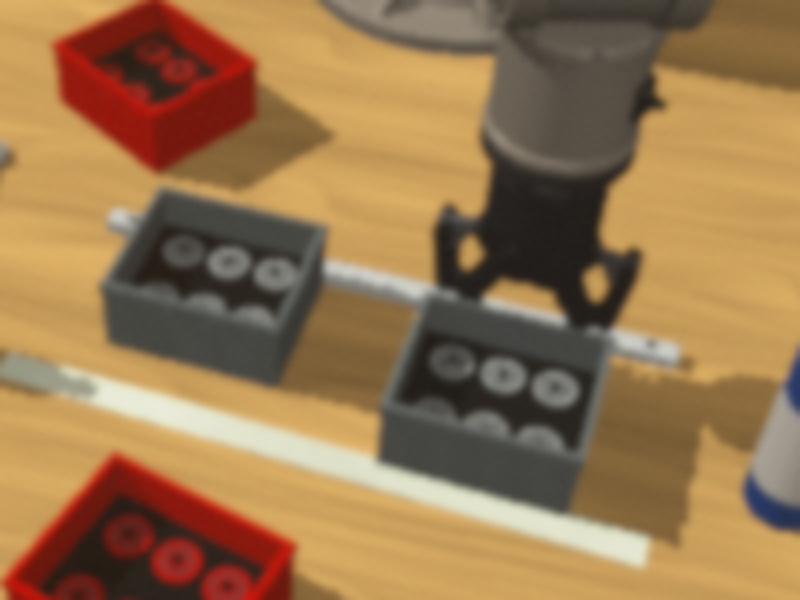

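```bash
python3 -m creep '[0.3,0,0.003,0,0,0.3,0,0.003,0,0,0.3,0,0.003,0,0,0.3,0,0.003,0,0,0.3,0,0.003,0,0,0.3,0,0.003,0,0,0.3,0,0.003,0,0,0.3,0,0.003,0,0,0.3,0,0.003,0,0,0.3,0,0.003,0,0]';python3 -m creep '[0.3,0,0.003,0,0,0.3,0,0.003,0,0,0.3,0,0.003,0,0,0.3,0,0.003,0,0,0.3,0,0.003,0,0,0.3,0,0.003,0,0,0.3,0,0.003,0,0,0.3,0,0.002,0,0,0.3,0,0.002,0,0,0.3,0,0.001,0,0]'; python3 -c "
from h import *
s,_=st()
cv2.imwrite('pics/scene25.png',vision.read_camera('scene')[:,:,::-1])
cv2.imwrite('pics/top25.png',vision.read_camera('top')[:,:,::-1])
cv2.imwrite('pics/wrist25.png',vision.read_camera('wrist')[:,:,::-1])
crop('pics/scene25.png','pics/scene25c.png',190,110,390,260,4)
crop('pics/top25.png','pics/top25c.png',130,110,330,240,4)
"
```

```text
t: 31.98
eef_pos: [0.5264, 0.1337, 0.0267]
orientation: [0.731, 0.682, -0.0, -0.0]
ft_force: [-1.1, 0.4, -0.1]
opening: 0.0599
t: 32.82
eef_pos: [0.5523, 0.1318, 0.0267]
orientation: [0.731, 0.682, 0.0, 0.0]
ft_force: [-3.5, -0.3, 0.8]
opening: 0.0597
t 32.82 p [0.5523 0.1318 0.0267]
[[ 0.07   0.998  0.   ]
 [ 0.998 -0.07  -0.   ]
 [-0.     0.    -1.   ]]
F [-3.5 -0.3  0.8] op 0.0597 q [-0.46  0.55  0.14  2.01 -0.13  0.6   1.27]
```

View pics/scene25c.png

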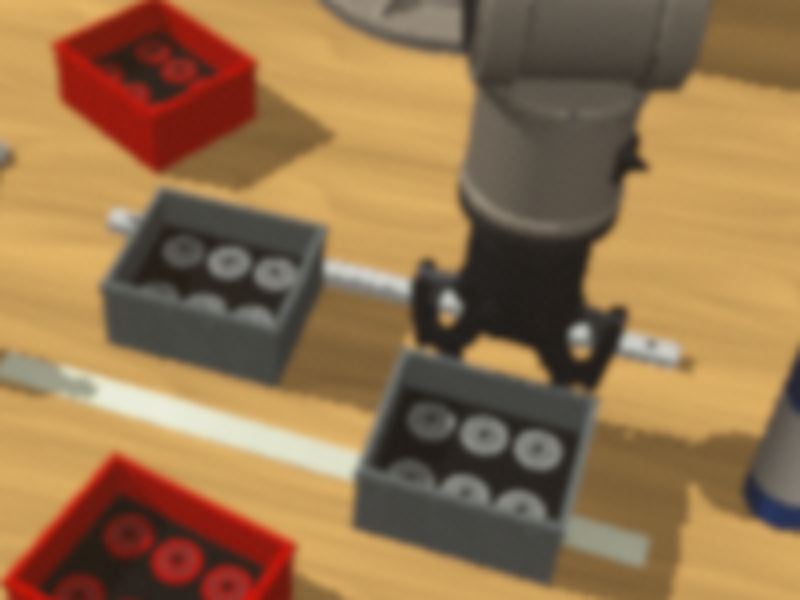

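View pics/top25c.png

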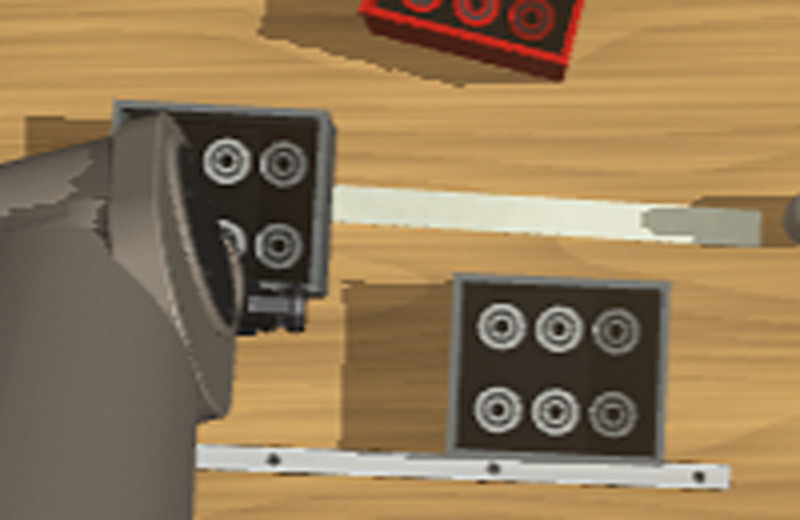

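View pics/wrist25.png

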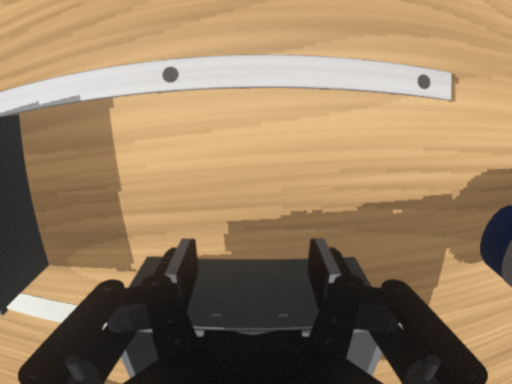

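```bash
python3 - <<'E'
from h import *
f=lambda x,y,z: ray("top",130+x/4-.375,110+y/4-.375,z)[:2]
FL,FR,NR=f(117,102,.062),f(333,112,.062),f(325,297,.062)
ey=(FL-FR)/np.linalg.norm(FL-FR); ex=np.array([ey[1],-ey[0]])
print(FL,FR,NR,np.linalg.norm(FL-FR),np.linalg.norm(FR-NR),np.degrees(np.arctan2(ex[1],ex[0])))
c=(FL+FR)/2-ex*.055; print("c",c)
a=np.radians(-4.75);lx=np.array([np.cos(a),np.sin(a)])
d=c-[.6172,.0123];print("line x,y",d@lx,d@[-lx[1],lx[0]])
# direct: line seen right of crate
print(f(336,205,0))
E
```

```text
[0.67802531 0.18338191] [0.66915735 0.05121078] [0.55588855 0.057641  ] 0.13246829426598647 0.11345116692141721 -3.838483591968196
c [0.61871471 0.12097827]
line x,y -0.0074899465091480925 0.10843044674593794
[0.61966226 0.05664363]
```

The top view puts the crate 7 to 9 mm short of the line's middle. Pushing 8 mm more, then backing off and lifting.

```bash
python3 -m creep '[0.3,0,0.002,0,0,0.3,0,0.002,0,0,0.3,0,0.002,0,0,0.3,0,0.0015,0,0,0.3,0,0.0005,0,0,0.3,0,0,0,0,0.3,0,-0.003,0,0,0.3,0,-0.008,0,0,0.3,0,-0.012,-0.004,0,0.3,0,-0.012,-0.015,0]';python3 -m creep '[0.3,0,-0.01,-0.025,0,0.3,0,-0.01,-0.03,0,0.3,0,-0.01,-0.03,0,0.3,0,-0.015,-0.03,0,0.3,0,-0.02,-0.02,0,0.3,0.02,-0.015,0,0,0.3,0.025,-0.005,0,0,0.3,0.03,0,0,0,0.3,0.03,0,0,0,0.3,0.03,0,0,0]';python3 -m creep '[0.3,0.03,0,0,0,0.3,0.03,0,0,0,0.3,0.03,0,0,0,0.3,0.02,0,0,0,0.3,0.01,0,0,0,0.3,0,0,0,0,0.3,0,0,0,0]'; python3 -c "
from h import *
s,_=st()
cv2.imwrite('pics/scene26.png',vision.read_camera('scene')[:,:,::-1])
cv2.imwrite('pics/top26.png',vision.read_camera('top')[:,:,::-1])
crop('pics/top26.png','pics/top26c.png',130,110,330,240,4)
"
```

```text
t: 33.8
eef_pos: [0.5227, 0.1334, 0.0444]
orientation: [0.731, 0.682, -0.001, -0.001]
ft_force: [-0.9, 0.4, -0.2]
opening: 0.0598
t: 34.63
eef_pos: [0.4484, 0.2754, 0.1811]
orientation: [0.731, 0.682, 0.0, -0.0]
ft_force: [0.6, 1.1, 0.1]
opening: 0.0599
t: 35.22
eef_pos: [0.4575, 0.3932, 0.1805]
orientation: [0.731, 0.682, -0.0, 0.0]
ft_force: [-0.2, -0.7, -0.1]
opening: 0.0599
t 35.22 p [0.4575 0.3932 0.1805]
[[ 0.069  0.998 -0.   ]
 [ 0.998 -0.069 -0.001]
 [-0.001 -0.    -1.   ]]
F [-0.2 -0.7 -0.1] op 0.0599 q [-0.88  0.38  0.08  1.84 -0.03  0.93  0.72]
```

View pics/top26c.png

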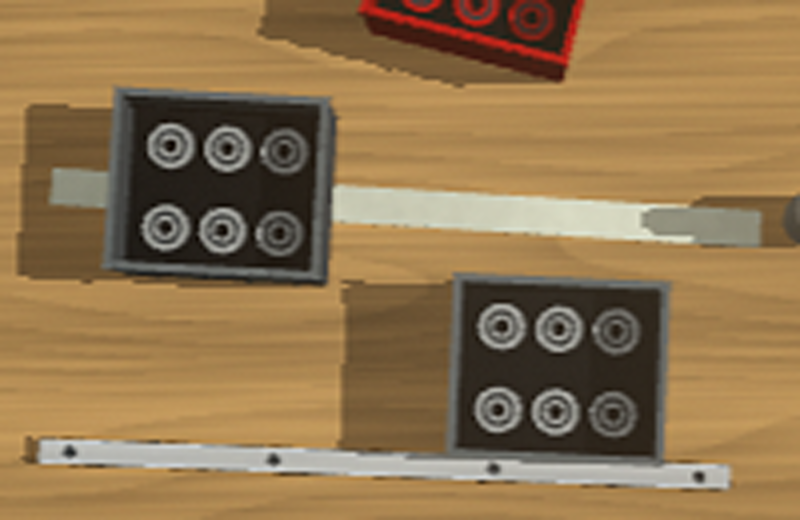

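View pics/scene26.png

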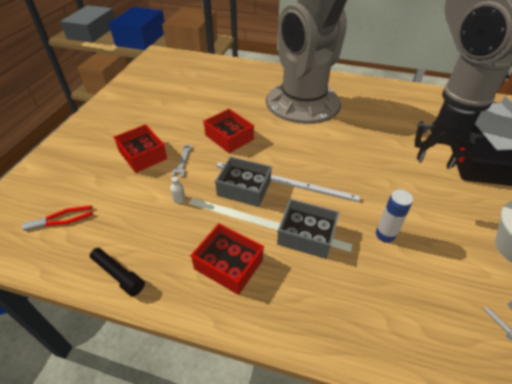

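```bash
python3 - <<'E'
from h import *
f=lambda x,y,z: ray("top",130+x/4-.375,110+y/4-.375,z)[:2]
a=np.radians(-4.75);lx=np.array([np.cos(a),np.sin(a)])
for n,pts in [("stamped",[(117,90),(331,99),(327,283),(106,269)]),("plain",[(455,274),(670,283),(661,461),(446,455)])]:
    P=np.array([f(*q,.062) for q in pts]);FL,FR,NR,NL=P;c=P.mean(0);ax=(FL+FR-NL-NR);d=c-[.6172,.0123]
    print(n,c.round(4),"yaw",np.degrees(np.arctan2(ax[1],ax[0])).round(1),"line",(d@lx).round(4),(d@[-lx[1],lx[0]]).round(4),"dep",np.linalg.norm(ax)/2)
print("plain moved",np.array([.5143,-.0819]),)
E
```

```text
stamped [0.6257 0.1207] yaw -2.9 line -0.0005 0.1087 dep 0.11146125310037938
plain [ 0.51  -0.083] yaw -4.1 line -0.099 -0.1038 dep 0.10888645488574698
plain moved [ 0.5143 -0.0819]
```

```bash
python3 -c "
from cell import ctrl
print(ctrl.finish_job())"
```

```text
the job is handed in; nothing more can be done
None
```

The job is handed in at about 35 s of the 72 s allowed; no verdict was reported. I tipped the left crate, then the right, held each for about a second or longer, and lowered each flat before going on. The left one bore the stamp, so I pushed it at about 36 mm/s onto the dispatch line.

**Final checks, from the top camera:**
- **Stamped crate:** it stands flat, 0.5 mm off the line's middle across it and 109 mm along it, and about 2° off square.
- **Plain crate:** it is flat, about 4 mm from where it began.
- **Surroundings:** the can, bottle and spanner look unmoved in the final pictures; I did not measure them again.
- **Robot:** the gripper ended in the air beside the crates at z ≈ 0.18 m, with about zero wrist force.

**Readings that disagreed or came out rough:**
- **Left tilt:** the image fits gave 66–69°, a bit over the 65° asked. The fingertip positions alone suggested about 10° less.
- **Left toe:** the fits allow that its near edge rose by a few millimetres while tipped. I estimate 3–6 mm, against the 20 mm limit.
- **Left tip force:** the fingertips partly jammed near the top, with up to about 23 N on the wrist. The right crate went up more freely, to about 65°, with at most about 13 N on the wrist, on the way down.

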